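# Slide the tip box into its bench dock and shut the gate

## Robot

A 6-joint arm with a two-finger parallel gripper is mounted at the origin on a cart in front of the work surface, level with it; the furniture and walls round the work are solid. World frame = base frame: x ahead of the robot, y to its left, z up, the work surface at z = 0. Lengths are in m, angles in rad, forces in N, time in s.
With the tool pointing down it reaches from about 0.3 to 0.875 m from the base axis. Payload 6.4 kg.
Tool frame: the origin (TCP) lies at the very end of the fingers, on their centre line; the grasp point (between the pads) lies 19 mm behind it; z points along the fingers, y is the direction in which the jaws open and shut (so a half turn about z gives the same grasp; the last joint's range is limited). The gripper opens to 88 mm and grips with 3 to 60 N. Pads are 18 mm wide; open, the fingers measure 123 mm over their backs; the gripper's body (75 mm by 187 mm) begins 45 mm behind the grasp point.
Start: joints at [1.092, 0.181, 1.607, -0, 1.354, -0.206], TCP at [0.155, 0.554, 0.207] pointing down, gripper open.
Joint ranges: [-2.99, 2.99], [-0.89, 2.07], [0.3, 2.58], [-1.14, 4.28], [0, 2.63], [-3.12, 3.12]. Speed limits (rad/s): [2.57, 2.57, 3.01, 3.14, 3.14, 3.14].

## Interface

Orientations are given as a rotation vector (axis times angle).
In Python, from workcell import monitor, vision, order gives the robot as it stands.
- The arm moves only by the shell command python3 -m pendant 'ROWS' [OPENING]. ROWS is JSON, a list that holds one entry, the list of rows, each a list of 6 numbers: the shift along the tool's x, y, z in mm, then the turn, a rotation vector about the tool's x, y, z in degrees. A call has 1 to 10 rows; each row shifts and turns the commanded pose from where the row before left it, along the tool's axes as they then stand; what a row does not reach is not made up. A row lasts 1/8 s, in which the tool goes at most 62.5 mm and 10.7 degrees, less where a joint would pass 70% of its speed; a pose out of reach is approached as far as the arm can. A call is refused whole if a number of a shift passes 62.5 or a number of a turn 10.7, either way. A call with a gripper value outside its range is refused whole. OPENING is the finger opening in mm, from 0 to 88.1, set as the call begins (- or left out, the last holds). The fingers move at their own pace and stop on an object; the grip force is fixed at half the most. Time passes only in rows, so rows that do not move let the fingers close. It gives the time, the measured TCP pose, the force and the opening at its end, in the units of the state.
- monitor.sense(): the state, without advancing time (a new reading comes with each control period).
- vision.grab_frame(name): name is "side" or "top"; returns a dict with "img" (400x640x3 uint8, blue, green, red), "fx", "fy", "cx", "cy" (pixels), "distortion" ([k1, k2, p1, p2, k3] as OpenCV has them; the pictures are not rectified), "R" (3x3) and "t" (3): a world point X has camera coordinates R X + t. Camera axes: x right, y down, z forward; pixel columns grow to the right and rows downward; lengths in m; the calibration is good to about 2 mm. A picture is of the moment at which its call begins. There is no depth.
- order.close_job(): hands the job in, once; it reports no verdict.
The state is a dict: "time_s": time; "joint_positions": joint angles; "dq": joint speeds; "effort": joint torques, N m; "tool_pos": TCP position; "tcp_rot": TCP orientation; "ft_force": force on the tool from outside, world axes, zero at the start; "moment": the same for the moment, N m; "finger_gap": opening from 0.0 (shut) to 1.0 (fully open).
Only numpy, scipy, OpenCV 4.12 (cv2) and the standard library are available. Lean on these libraries where they do the work, as an engineer would, in place of code of your own. Each camera call takes 0.05 s, during which the arm holds its last target.

## Task

The pipette tip box stands askew beside the mouth of its dock on the bench. Without picking it up, push it with the fingertips into line with the dock's lane and down between the two side rails until it is fully home against the end stop; then push the steel gate shut across the mouth behind it. The box must not touch either side rail, because a knock shakes the tips out of their seats; keep it flat on the bench and leave the cup, cartons and marker where they are.

Things in the scene. Friction and masses are not known exactly. Their poses are not given: they have to be found in the camera images.
- tip_box_mid (a point): Centre of the closed light-blue pipette tip box, 31 mm above the bench under it. The box measures 82 mm along its x, 122 mm along its y (the way it travels) and is 62 mm high; the latch and hinge on its x faces stand out to the eye up to 5 mm more. Mass about 0.16 kg, lid stays shut. Axes: the box's own, z up.
- dock: Tip-box dock, fixed: two rails and a 40 mm high end block in a U, open to the robot's right; the bench is its floor. Origin: on the bench under the centre of a box that is fully home. +y runs down the lane from mouth to end stop (buffer faces at y = +61 mm), +x across it, away from the robot. The lane is 98 mm wide (x = -49 to +49 mm): 8 mm to spare each side of a centred box.
- rail_near: Side rail nearest the robot, frame equal to the dock's: aluminium, 24 mm high, inner face at x = -49 mm from y = -62 to +66 mm, then a lead-in flaring outward to y = -81 mm; outside it a 4 mm high foot flange out to x = -79 mm, and the gate's pivot post (27 mm high, 19 mm across).
- rail_far: Side rail away from the robot, frame equal to the dock's: mirror image of the near one (inner face at x = +49 mm), with a 12 mm square keeper block on top at y = -57 mm (to 44 mm high) in place of the pivot post.
- gate (a joint): Angle of the steel gate, rad: 0 = shut against a stop, across the mouth along the dock's +x, 4 mm behind a box that is home. Grows as it opens, clockwise from above: at 1.57 it points along the dock's -y, out of the mouth. A bar 8 mm thick, reaching 135 mm from the pivot axis, 28 to 45 mm above the bench. Stays where left; pushing it takes about 0.5 N at 70 mm from the pivot.
- gate_pivot (a point): Point on the gate's upright pivot axis at the bar's mid height, 36 mm above the bench, at x = -68, y = -69 mm in the dock's frame; axes equal to the dock's.
- cup: Bystander: specimen cup with orange lid, 52 mm across, 56 mm high; origin under its centre. Leave alone.
- carton: Bystander: small upright carton with an orange band, 35 x 60 x 105 mm; origin under its centre. Leave alone.
- glass_carton: Bystander: low white carton, 46 x 48 x 18 mm; origin under its centre. Leave alone.
- marker: Bystander: black marker pen, lying, 135 mm long, 16 mm thick; origin under its centre. Leave alone.

How it is judged:
By the outcome, as a careful person would: the job done as asked, in the order asked, and still so for the second after the job is handed in, with the robot touching nothing.
It also fails if it takes over 67 s, if anything falls off the work surface, if the arm or the gripper's body presses on something with over 40 N, if the wrist force passes 120 N, or if a joint passes its speed limit or range.

## Working session

There is one attempt and no reset: what is moved stays moved. The work goes in short steps, Python scripts to look and compute and a shell command to move; the robot and the scene stay as the last step left them, time stands still between calls to the robot, and variables do not carry over. Pictures are saved under pics/ and viewed, and the job is handed in when it is done.

```bash
mkdir -p pics; ls
cat > h.py <<'E'
import numpy as np, cv2
from workcell import monitor, vision, order
def grab(n,out=None):
    f=vision.grab_frame(n)
    f['K']=np.array([[f['fx'],0,f['cx']],[0,f['fy'],f['cy']],[0,0,1]]);f['D']=np.array(f['distortion'],float)
    f['R']=np.array(f['R']);f['t']=np.array(f['t'])
    if out: cv2.imwrite('pics/'+out,f['img'])
    return f
def onplane(f,uv,z):
    p=cv2.undistortPoints(np.array(uv,float).reshape(-1,1,2),f['K'],f['D']).reshape(-1,2)
    d=np.c_[p,np.ones(len(p))]@f['R']; c=-f['R'].T@f['t']
    return c+d*((z-c[2])/d[:,2])[:,None]
def proj(f,X):
    return cv2.projectPoints(np.array(X,float).reshape(-1,1,3),cv2.Rodrigues(f['R'])[0],f['t'],f['K'],f['D'])[0].reshape(-1,2)
E
python3 - <<'E'
from h import *
for n in ['top','side']:
    f=grab(n,n+'0.png'); print(n,f['fx'],-f['R'].T@f['t'],f['D'])
print(monitor.sense())
E
```

```text
pics
top 411.51896509015256 [0.38356107 0.1542185  1.18589032] [-0.00584416  0.          0.          0.          0.        ]
side 499.3145049751393 [0.39534129 1.2806165  0.62804584] [-0.03485713  0.          0.          0.          0.        ]
{'time_s': 0.1, 'joint_positions': array([ 1.09172622e+00,  1.81448508e-01,  1.60788780e+00, -4.79173093e-06,
        1.35376841e+00, -2.06274978e-01]), 'dq': array([-0.00021442, -0.00116758, -0.00197796,  0.00041872,  0.00143311,
       -0.00038099]), 'effort': array([-2.12037457e-05, -4.34818697e+01, -3.42697656e+01,  7.04634539e-02,
        3.39351268e-02, -2.96197823e-05]), 'tool_pos': array([0.15464902, 0.55328199, 0.20602028]), 'tcp_rot': array([-4.27107946e-01, -3.11191483e+00,  2.23916341e-03]), 'ft_force': array([ 0.16549976, -0.69056562,  0.48366566]), 'moment': array([ 0.05267843,  0.01508842, -0.04590253]), 'finger_gap': 0.9985430860970358}
```

View pics/top0.png

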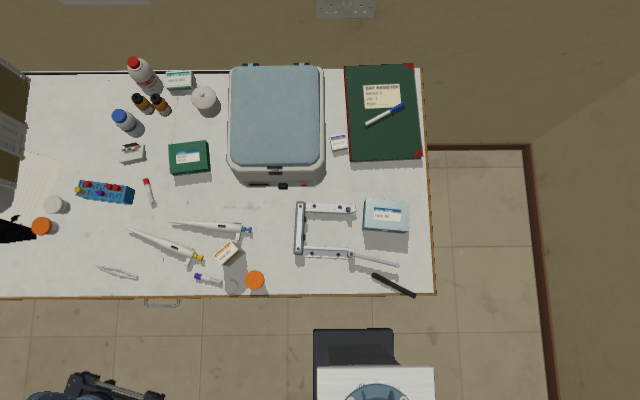

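View pics/side0.png

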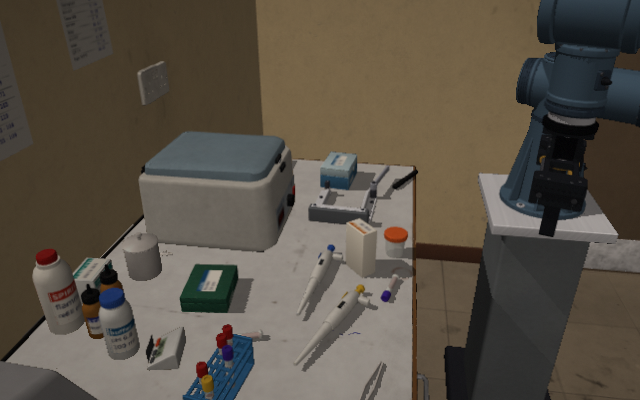

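The top view has up = +x and left = +y. The dock is around (325,230), the box around (386,215), the gate runs from (350,253) to (398,264), and the marker is around (393,285). I'll zoom in on these next.

Run:
```python
from h import *
f=grab('top'); 
c=f['img'][185:305,270:440]; cv2.imwrite('pics/topz.png',cv2.resize(c,None,fx=4.7,fy=4.7,interpolation=cv2.INTER_CUBIC))
f=grab('side')
c=f['img'][140:240,290:430]; cv2.imwrite('pics/sidez.png',cv2.resize(c,None,fx=5.7,fy=5.7,interpolation=cv2.INTER_CUBIC))
```

```text
(no output)
```

View pics/topz.png

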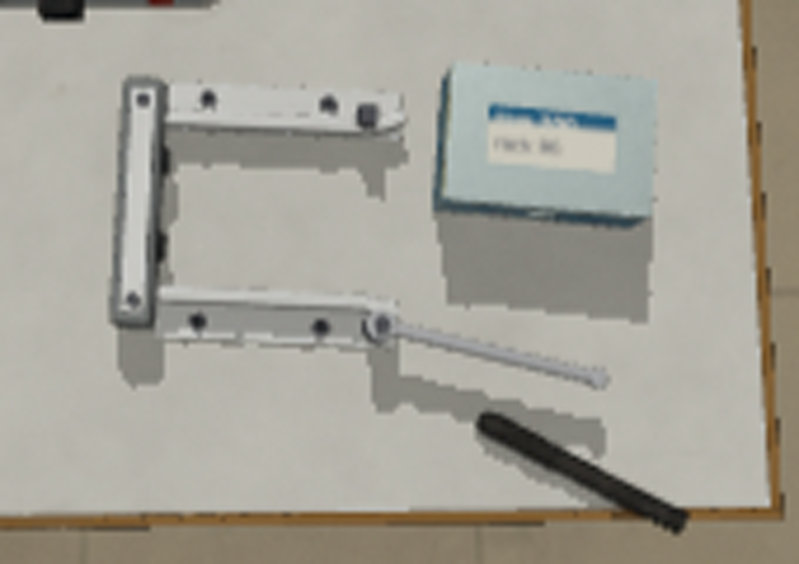

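View pics/sidez.png

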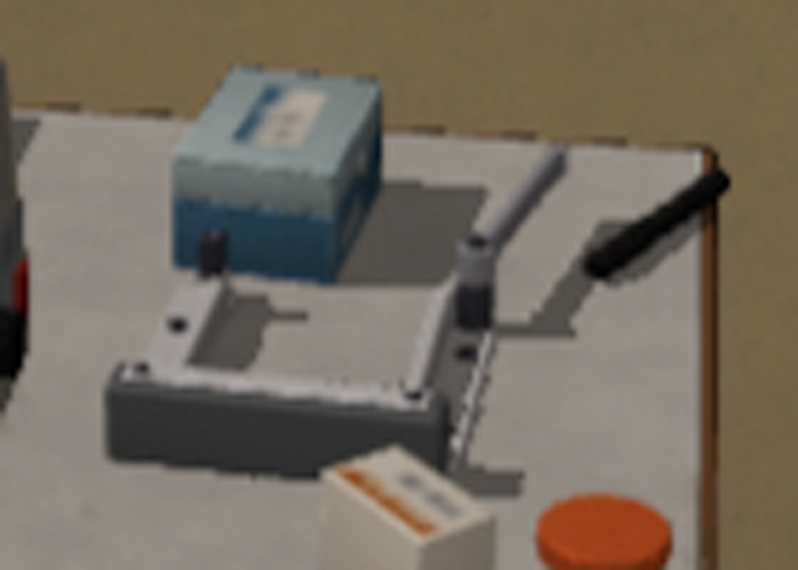

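Run:
```python
from h import *
f=grab('top'); g=grab('side')
hs=cv2.cvtColor(f['img'],cv2.COLOR_BGR2HSV); print(f['img'][205,375],f['img'][225,380], hs[205,372],f['img'][230,330])
def z(u,v,s=4.7,o=(270,185)): return [(u+.5)/s+o[0]-.5,(v+.5)/s+o[1]-.5]
def show(n,pts,zz):
    P=onplane(f,[z(*p) for p in pts],zz); print(n,(P[:,:2]*1000).round(1).tolist())
show('endblock top',[(124,76),(165,78),(155,326),(110,322)],.040)
show('rail far inner line top',[(168,126),(390,133)],.024)
show('rail near inner line top',[(160,289),(370,301)],.024)
show('pivot',[(379,326)],.045)
show('gate tip',[(600,380)],.045)
show('keeper',[(368,115)],.044)
show('box top',[(452,62),(658,78),(652,217),(440,205)],.062)
show('marker',[(485,420),(682,522)],.010)
for n,r in (('tz1',(195,265,285,365)),('tz2',(190,275,340,425))):
    c=f['img'][r[0]:r[1],r[2]:r[3]]; cv2.imwrite(f'pics/{n}.png',cv2.resize(c,None,fx=7,fy=7,interpolation=cv2.INTER_NEAREST))
```

```text
[182 186 173] [175 179 166] [ 80  16 187] [168 177 179]
endblock top [[606.5, 214.2], [605.0, 189.5], [456.3, 195.8], [458.9, 222.3]]
rail far inner line top [[578.3, 188.2], [572.8, 53.1]]
rail near inner line top [[479.4, 193.3], [471.0, 67.7]]
pivot [[454.8, 64.3]]
gate tip [[422.3, -64.0]]
keeper [[580.6, 67.8]]
box top [[608.9, 18.6], [598.1, -103.1], [515.5, -95.4], [523.7, 28.3]]
marker [[400.4, -0.7], [339.7, -115.6]]
```

View pics/tz1.png

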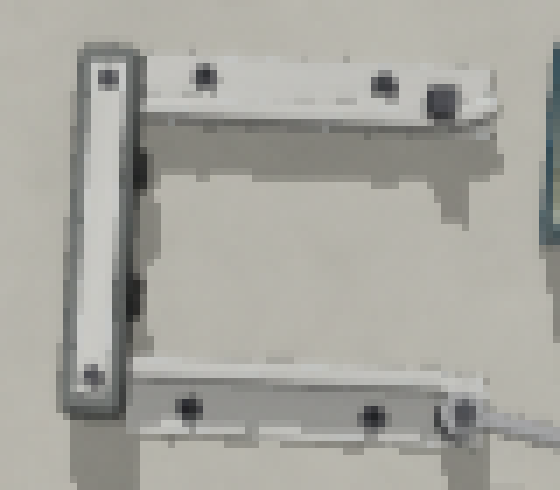

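View pics/tz2.png

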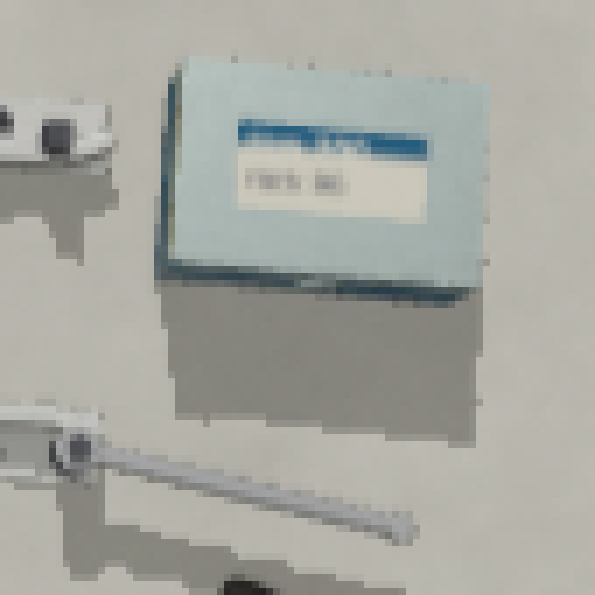

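```bash
cat >> h.py <<'E'
def boxtop(f,zt=.062):
    im=f['img'].astype(int); m=((im[...,0]-im[...,2]>0)&(im[...,1]>140)).astype(np.uint8)
    m[:180]=0;m[275:]=0;m[:,:290]=0;m[:,:]=m
    m=cv2.morphologyEx(m,cv2.MORPH_OPEN,np.ones((3,3),np.uint8))
    cs=cv2.findContours(m,cv2.RETR_EXTERNAL,cv2.CHAIN_APPROX_NONE)[0]
    c=max(cs,key=cv2.contourArea); c=cv2.convexHull(c).reshape(-1,2)
    P=onplane(f,c,zt)[:,:2]*1000
    r=cv2.minAreaRect(P.astype(np.float32)); return r,c
E
python3 - <<'E'
from h import *
f=grab('top'); r,c=boxtop(f); print(r, c.min(0),c.max(0)); print(cv2.boxPoints(r).round(1).tolist())
G=cv2.cvtColor(f['img'],cv2.COLOR_BGR2GRAY).astype(float)
def edge(colrange,r0,r1,sgn):
    out=[]
    for u in colrange:
        d=np.diff(G[r0:r1,u])*sgn; d[d<4]=0
        k=d.argmax()
        if d[k]<6: continue
        w=d[max(0,k-1):k+2]; rr=np.arange(max(0,k-1),max(0,k-1)+len(w))
        out.append((u,r0+.5+(w*rr).sum()/w.sum()))
    return np.array(out)
def fit(P):
    a=np.polyfit(P[:,1],P[:,0],1); res=P[:,0]-np.polyval(a,P[:,1])
    k=abs(res)<2.5; a=np.polyfit(P[k,1],P[k,0],1); return a,k.sum(),np.std(res[k])
for n,cr,r0,r1,s,zz in (('far inner',range(308,344),207,215,-1,.024),('near inner',range(306,348),243,251,1,.024)):
    e=edge(cr,r0,r1,s); P=onplane(f,e,zz)[:,:2]*1000
    a,k,sd=fit(P); print(n,'slope deg',np.degrees(np.arctan(a[0])).round(2),'x at y=100',np.polyval(a,100).round(1),'x at y=120',np.polyval(a,120).round(1),k,sd.round(2)); print(e[::4].round(1).tolist())
E
```

```text
((562.5773315429688, -38.58935546875), (120.73931884765625, 81.4691162109375), 84.46295928955078) [365 199] [409 230]
[[516.2000122070312, -94.69999694824219], [597.2999877929688, -102.5999984741211], [608.9000244140625, 17.600000381469727], [527.9000244140625, 25.399999618530273]]
far inner slope deg 3.28 x at y=100 576.1 x at y=120 577.2 36 0.34
[[308.0, 210.5], [312.0, 210.8], [316.0, 211.1], [320.0, 211.3], [324.0, 211.4], [328.0, 211.4], [332.0, 211.6], [336.0, 211.8], [340.0, 212.2]]
near inner slope deg 4.45 x at y=100 475.8 x at y=120 477.3 16 1.54
[[306.0, 245.2], [310.0, 249.5], [314.0, 249.5], [318.0, 246.5], [322.0, 246.5], [326.0, 246.5], [330.0, 246.2], [334.0, 246.5], [338.0, 247.1], [342.0, 247.5], [346.0, 247.5]]
```

Run:
```python
from h import *
f=grab('top')
G=cv2.cvtColor(f['img'],cv2.COLOR_BGR2GRAY).astype(int)
print(G[240:256,306:346:5].T)
print('endblock rows'); print(G[205:255:6,290:312])
print('endblock cols'); print(G[198:206,296:304].T); print(G[248:258,294:303].T)
g=grab('side','side1.png')
c=g['img'][160:240,290:400]; cv2.imwrite('pics/sz.png',cv2.resize(c,None,fx=7,fy=7,interpolation=cv2.INTER_NEAREST))
```

```text
[[178 178 170 133 134 151 195 192 170 121 144 145 146 145 146 158]
 [178 178 179 179 179 179 186 194 180 117 143 132  50  33  65 134]
 [180 179 179 179 179 177 178 195 186 121 144 144 146 146 146 159]
 [178 178 178 178 178 178 181 196 188 133 135 143 145 146 146 147]
 [180 180 180 178 178 173 163 192 188 157 126 142 144 146 147 158]
 [178 178 179 179 179 180 183 193 190 172 115 142 144 145 146 145]
 [179 180 181 179 178 178 179 185 192 183 118 141 142 137  98 112]
 [179 180 180 180 181 181 178 174 193 186 127 133 143 145 145 145]]
endblock rows
[[180 180 181 180 181 178 106 126 193 109  82 116 197 113  88 116 195 194
  194 194 194 193]
 [180 179 179 178 175 148 115 136 194 195 197 198 175 103  71 100 116 118
  121 128 125 129]
 [178 177 177 178 174 112 121 180 196 197 198 196 118  94  43  44 106 130
  129 131 131 132]
 [179 179 178 178 174 107 126 198 197 199 200 197 114  85  74 132 136 175
  181 180 181 180]
 [180 179 179 178 149 115 137 197 198 200 199 169 104  77 111 129 130 134
  176 176 177 179]
 [181 181 180 177 113 120 182 198 200 200 196  97  95  43  40  90 179 179
  178 179 
[... 271 characters left out ...]
145 144  87  33]]
endblock cols
[[179 179 177 171 134 117 103 106]
 [177 177 173 134 117 119 127 126]
 [178 177 173 136 116 142 196 193]
 [178 178 173 135 117 143 187 109]
 [178 179 172 134 116 136 170  82]
 [178 179 171 127 115 144 190 116]
 [178 178 174 147 113 143 198 197]
 [178 178 174 148 113 115 115 113]]
[[111 112 114 111 108  95 138 181 181 181]
 [135 138 154 123 113  79  81 133 133 134]
 [166 154 188 117 115  84  81 132 133 134]
 [ 79 112 168 136 115  87  72 118 133 132]
 [ 81  87 121 141 116  90  72 117 132 133]
 [113 104 146 140 115  91  72 117 132 133]
 [165 155 140 123 115  94  73 118 131 132]
 [104 102 101 101  97  78  70 117 132 131]
 [ 76  73  63  63  62  62  84 115 132 131]]
```

View pics/sz.png

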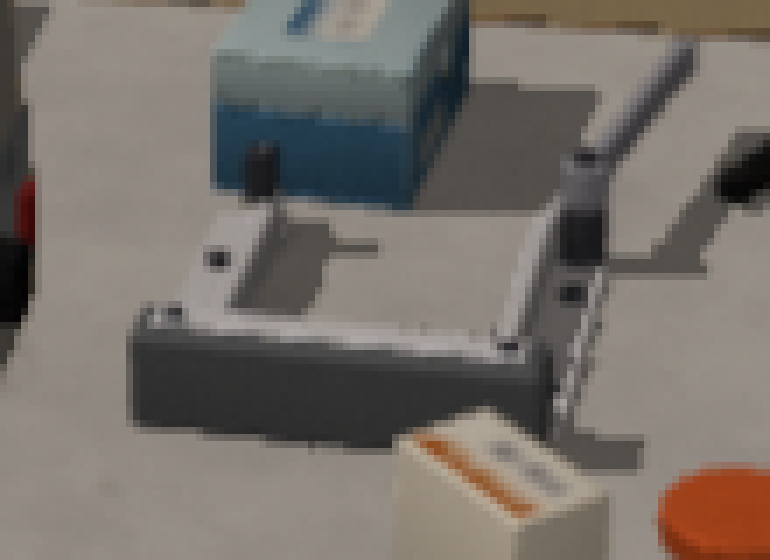

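Run:
```python
from h import *
f=grab('top'); g=grab('side')
near=np.array([[311,246.0],[316,246.5],[321,246.3],[326,246.4],[331,246.2],[336,247.0],[341,247.4]])
far=np.array([[308,210.5],[312,210.8],[316,211.1],[320,211.3],[324,211.4],[328,211.4],[332,211.6],[336,211.8],[340,212.2]])
for P in (near,far):
    W=onplane(f,P,.024)[:,:2]*1000; a=np.polyfit(W[:,1],W[:,0],1); print('deg',np.degrees(np.arctan(a[0])),'x@100',np.polyval(a,100),'x@60',np.polyval(a,60),'x@140',np.polyval(a,140))
def z(u,v): return [(u+.5)/7+290-.5,(v+.5)/7+160-.5]
def S(n,pts,zz): print(n,(onplane(g,[z(*p) for p in pts],zz)[:,:2]*1000).round(1).tolist())
S('box bottom front corners',[(212,187),(413,206)],0)
S('endblock bottom outer',[(131,421),(395,447)],0)
S('endblock top outer',[(131,330),(550,372)],.040)
S('rail near inner top',[(500,340),(550,205)],.024)
S('rail far inner top',[(232,300),(272,215)],.024)
S('pivot top',[(584,157)],.045)
S('gate tip',[(686,42)],.045)
S('keeper',[(262,150)],.044)
print('top buffers front',onplane(f,[[305.5,219.5],[304.2,238]],.02)*1000)
```

```text
deg 2.6062463041090798 x@100 476.14805239101753 x@60 474.327293263152 x@140 477.9688115188831
deg 3.1538730104244825 x@100 576.1285726399883 x@60 573.9245273729766 x@140 578.3326179069999
box bottom front corners [[609.7, 16.0], [526.6, 20.5]]
endblock bottom outer [[606.9, 209.3], [510.9, 212.9]]
endblock top outer [[605.4, 214.3], [456.7, 221.6]]
rail near inner top [[478.1, 171.9], [469.0, 59.4]]
rail far inner top [[578.6, 156.6], [574.6, 84.9]]
pivot top [[456.8, 58.1]]
gate tip [[422.9, -59.0]]
keeper [[580.9, 69.3]]
top buffers front [[555.54825292 187.98939439  20.        ]
 [502.58905899 191.85396388  20.        ]]
```

```bash
cat >> h.py <<'E'
from scipy.spatial.transform import Rotation as Ro
O=np.array([527.6,129.0]); A=np.radians(3.0)
ux=np.array([np.cos(A),-np.sin(A)]); uy=np.array([np.sin(A),np.cos(A)])
def d2w(x,y): return O+x*ux+y*uy
def w2d(p): p=np.array(p)-O; return np.array([p@ux,p@uy])
def st():
    s=monitor.sense(); R=Ro.from_rotvec(s['tcp_rot']).as_matrix(); p=s['tool_pos']*1000
    yaw=np.degrees(np.arctan2(R[1,1],R[0,1]))
    return s,R,p,yaw
def to(x,y,z,yaw):  # target in dock frame mm, yaw of tool y rel. dock +x in deg
    s,R,p,cy=st(); T=np.r_[d2w(x,y),z]
    R2=Ro.from_euler('z',0).as_matrix(); ty=yaw-3.0; c,sn=np.cos(np.radians(ty)),np.sin(np.radians(ty))
    Y=np.array([c,sn,0]);Z=np.array([0,0,-1.]);X=np.cross(Y,Z); Rt=np.c_[X,Y,Z]
    print('t',round(s['time_s'],2),'dock',w2d(p[:2]).round(1),'z',p[2].round(1),'yaw rel',round(cy+3,2),'F',s['ft_force'].round(1),'gap',round(s['finger_gap']*88.1,1))
    print('turn (tool,deg):',np.degrees(Ro.from_matrix(R.T@Rt).as_rotvec()).round(2))
    print('shift in present axes:',(R.T@(T-p)).round(1),' in target axes:',(Rt.T@(T-p)).round(1))
E
python3 - <<'E'
from h import *
to(112,-165.5,150,90)
E
```

```text
t 0.55 dock [-394.4  404.7] z 206.8 yaw rel 77.37 F [ 0.7  0.5 -0.5] gap 88.3
turn (tool,deg): [ -0.    -0.   -12.63]
shift in present axes: [-618.8 -445.6   56.8]  in target axes: [-506.4 -570.2   56.8]
```

```bash
python3 -m pendant '[[[0,0,0,0,0,-6.3],[0,0,0,0,0,-6.3],[-20,-25,0,0,0,0],[-36,-40,0,0,0,0],[-36,-40,0,0,0,0],[-36,-40,0,0,0,0],[-36,-40,0,0,0,0],[-36,-40,0,0,0,0],[-36,-40,0,0,0,0],[-36,-40,0,0,0,0]]]' 70
python3 -m pendant '[[[-36,-40,0,0,0,0],[-36,-40,0,0,0,0],[-36,-40,0,0,0,0],[-36,-40,0,0,0,0],[-36,-40,0,0,0,0],[-30,-35,0,0,0,0],[-10,-10,20,0,0,0],[0,0,20,0,0,0],[0,0,0,0,0,0]]]'
python3 - <<'E'
from h import *
to(112,-165.5,20,90)
grab('top','top2.png')
E
```

```text
time_s: 1.8
tool_pos: [0.4114, 0.2334, 0.2072]
tcp_rot: [0.083, 3.14, 0.001]
ft_force: [0.4, 0.9, 0.7]
finger_gap: 0.794
time_s: 2.92
tool_pos: [0.615, -0.0204, 0.1642]
tcp_rot: [-0.082, -3.136, -0.002]
ft_force: [-0.1, -1.0, -1.4]
finger_gap: 0.794
t 2.92 dock [  95.1 -144.6] z 164.2 yaw rel 89.99 F [-0.1 -1.  -1.4] gap 70.0
turn (tool,deg): [ 0.06 -0.29 -0.01]
shift in present axes: [-17.6 -21.  144.1]  in target axes: [-16.9 -20.9 144.2]
```

View pics/top2.png

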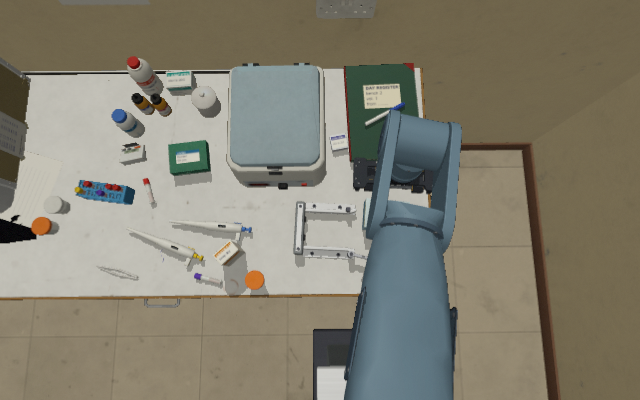

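The arm hides the box from the top camera here, so the side view will have to do during the push. The arm is clear, so I'll position it and go down behind the far face.

```bash
python3 -m pendant '[[[-17,-21,0,0,-0.3,0],[0,0,40,0,0,0],[0,0,40,0,0,0],[0,0,30,0,0,0],[0,0,0,0,0,0],[0,0,0,0,0,0]]]'
python3 - <<'E'
from h import *
to(112,-165.5,20,90)
f=grab('side','side2.png'); c=f['img'][120:240,280:440]; cv2.imwrite('pics/s2z.png',cv2.resize(c,None,fx=5,fy=5,interpolation=cv2.INTER_CUBIC))
E
```

```text
time_s: 3.72
tool_pos: [0.6348, -0.0431, 0.0589]
tcp_rot: [0.082, 3.133, -0.001]
ft_force: [1.1, 0.7, -0.2]
finger_gap: 0.795
t 3.73 dock [ 116.  -166.3] z 58.9 yaw rel 90.02 F [ 1.1  0.7 -0.2] gap 70.0
turn (tool,deg): [-0.03  0.45  0.02]
shift in present axes: [ 4.3  0.8 38.9]  in target axes: [ 4.   0.8 38.9]
```

View pics/s2z.png

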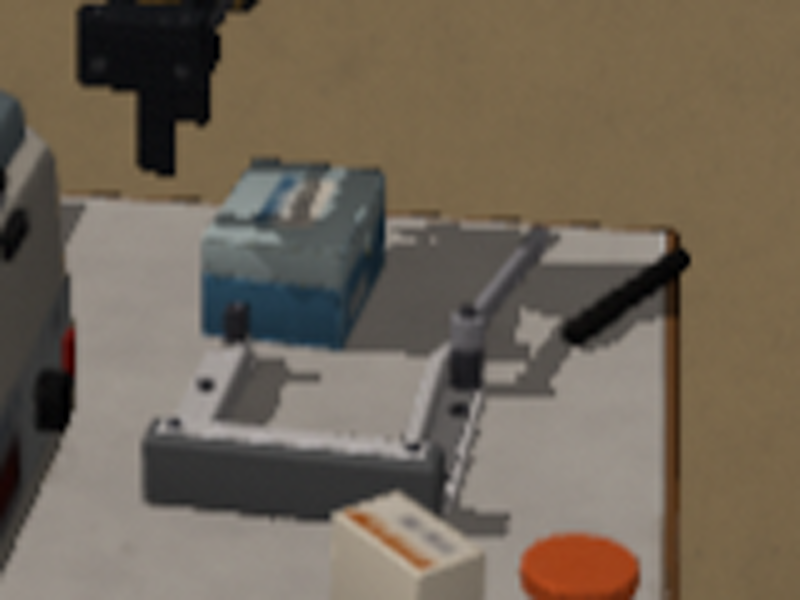

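```bash
python3 -m pendant '[[[4,0.8,15,0,0.4,0],[0,0,23,0,0,0],[0,0,0,0,0,0]]]' 
python3 -m pendant '[[[5,0,0,0,0,0],[5,0,0,0,0,0],[5,0,0,0,0,0],[5,0,0,0,0,0],[5,0,0,0,0,0],[5,0,0,0,0,0]]]'
python3 - <<'E'
from h import *
to(55,-165.5,20,90)
f=grab('side','side3.png'); c=f['img'][120:240,280:440]; cv2.imwrite('pics/s3z.png',cv2.resize(c,None,fx=5,fy=5,interpolation=cv2.INTER_CUBIC))
E
```

```text
time_s: 4.15
tool_pos: [0.6278, -0.0419, 0.0169]
tcp_rot: [-0.083, -3.135, -0.001]
ft_force: [-0.5, 0.1, -0.6]
finger_gap: 0.791
time_s: 4.9
tool_pos: [0.6004, -0.0411, 0.0196]
tcp_rot: [0.083, 3.14, -0.001]
ft_force: [2.2, -0.9, 2.2]
finger_gap: 0.798
t 4.9 dock [  81.6 -166. ] z 19.6 yaw rel 89.97 F [ 2.2 -0.9  2.2] gap 70.3
turn (tool,deg): [-0.03  0.02 -0.03]
shift in present axes: [26.6  0.5 -0.4]  in target axes: [26.6  0.5 -0.4]
```

View pics/s3z.png

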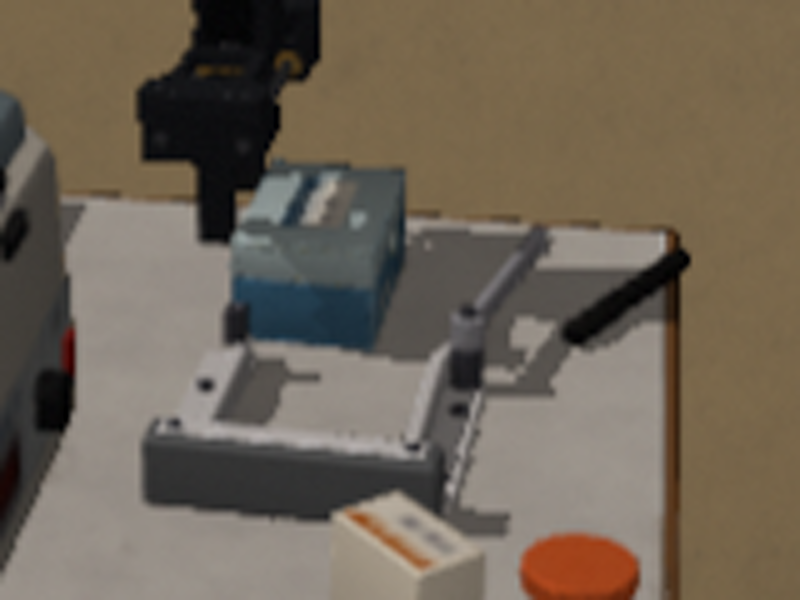

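```bash
cat >> h.py <<'E'
def sidept(u,v,z,s=5,o=(280,120)):
    g=vision.grab_frame.__self__ if False else None
E
python3 - <<'E'
from h import *
g=grab('side')
q=lambda u,v:[(u+.5)/5+280-.5,(v+.5)/5+120-.5]
for p,z in (((375,347),0),((370,282),.062),((232,262),.062),((235,335),0)):
    print(p,w2d(onplane(g,[q(*p)],z)[0,:2]*1000).round(1))
E
```

```text
(375, 347) [ -12. -112.]
(370, 282) [-14.9 -65.3]
(232, 262) [ 63.1 -75.3]
(235, 335) [  68.7 -110.6]
```

```bash
python3 -m pendant '[[[5,0,0,0,0,0],[5,0,0,0,0,0],[5,0,0,0,0,0],[5,0,0,0,0,0],[5,0,0,0,0,0],[3,0,0,0,0,0],[0,0,0,0,0,0]]]'
python3 - <<'E'
from h import *
to(50,-165.5,20,90)
E
python3 -m pendant '[[[-20,0,0,0,0,0],[-50,0,0,0,0,0],[0,0,-50,0,0,0],[0,0,-50,0,0,0],[-40,-40,-20,0,0,0],[0,-60,0,0,0,0],[0,-60,0,0,0,0],[0,-60,0,0,0,0],[0,0,0,0,0,0]]]'
python3 - <<'E'
from h import *
f=grab('top','top4.png')
E
```

```text
time_s: 5.88
tool_pos: [0.5709, -0.0391, 0.0186]
tcp_rot: [-0.083, -3.137, -0.0]
ft_force: [1.3, 0.0, 1.0]
finger_gap: 0.797
t 5.88 dock [  52.  -165.7] z 18.6 yaw rel 89.97 F [1.3 0.  1. ] gap 70.2
turn (tool,deg): [ 0.01 -0.18 -0.03]
shift in present axes: [ 2.   0.2 -1.4]  in target axes: [ 2.   0.2 -1.4]
time_s: 7.0
tool_pos: [0.668, -0.2695, 0.1371]
tcp_rot: [-0.092, -3.136, -0.001]
ft_force: [-0.2, 0.6, 0.2]
finger_gap: 0.797
```

View pics/top4.png

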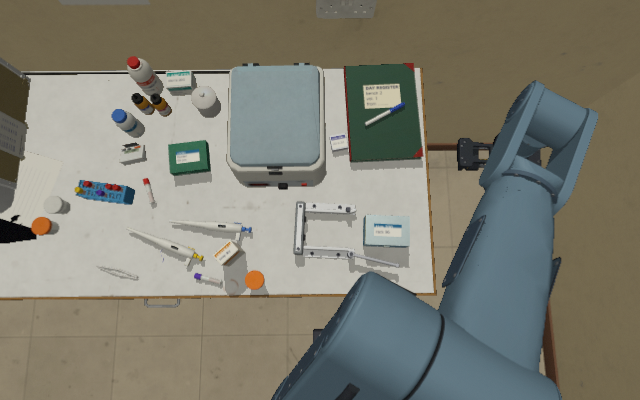

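Run:
```python
from h import *
f=grab('top'); r,c=boxtop(f); b=cv2.boxPoints(r); print(r,w2d(r[0]),b.round(1).tolist(),c.min(0),c.max(0))
b=b[np.argsort(b[:,1])]; 
for i,j in ((0,2),(0,3),(1,2),(1,3)):
    d=b[j]-b[i]; print(np.linalg.norm(d).round(1),np.degrees(np.arctan2(d[0],d[1])).round(2))
c=f['img'][190:275,285:425]; cv2.imwrite('pics/t4z.png',cv2.resize(c,None,fx=5.7,fy=5.7,interpolation=cv2.INTER_NEAREST))
```

```text
((518.4771118164062, -38.077545166015625), (118.84512329101562, 81.33861541748047), 87.40666961669922) [  -0.36622249 -167.32602627] [[475.20001220703125, -95.5999984741211], [556.4000244140625, -99.30000305175781], [561.7999877929688, 19.399999618530273], [480.5, 23.100000381469727]] [366 215] [409 245]
118.8 2.59
144.0 -31.79
144.0 36.98
118.8 2.59
```

View pics/t4z.png

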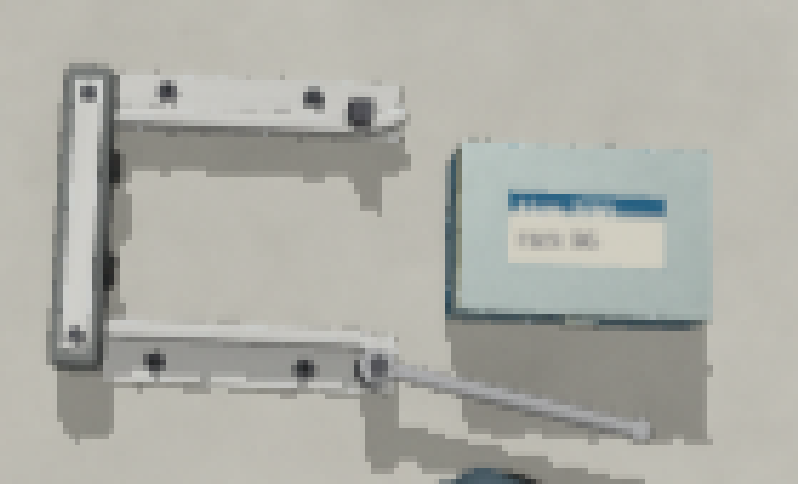

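```bash
python3 -m pendant '[[[0,0,0,0,0,10],[0,0,0,0,0,10],[0,0,0,0,0,10],[0,0,0,0,0,10],[0,0,0,0,0,10],[0,0,0,0,0,10],[0,0,0,0,0,10],[0,0,0,0,0,10],[0,0,0,0,0,10],[0,0,0,0,0,0]]]' 40
python3 - <<'E'
from h import *
to(1,-268,20,0); print(monitor.sense()['joint_positions'])
E
```

```text
time_s: 8.35
tool_pos: [0.6702, -0.2625, 0.1382]
tcp_rot: [-2.273, -2.164, 0.002]
ft_force: [0.1, 0.1, -0.0]
finger_gap: 0.456
t 8.35 dock [ 162.9 -383.5] z 138.2 yaw rel 0.19 F [ 0.1  0.1 -0. ] gap 40.2
turn (tool,deg): [-0.17 -0.05  0.19]
shift in present axes: [ 115.9 -161.1  118.8]  in target axes: [ 115.5 -161.9  118.2]
[-5.37447461e-01  5.55682580e-01  1.25244353e+00 -6.04425101e-04
  1.33660855e+00 -4.88260928e-01]
```

```bash
python3 -m pendant '[[[0,-40,0,-0.2,0,0.2],[20,-40,0,0,0,0],[40,-40,0,0,0,0],[40,-40,0,0,0,0],[16,-2,20,0,0,0],[0,0,40,0,0,0],[0,0,40,0,0,0],[0,0,18,0,0,0],[0,0,0,0,0,0],[0,0,0,0,0,0]]]'
python3 - <<'E'
from h import *
to(1,-238,20,0)
E
```

```text
time_s: 9.6
tool_pos: [0.5163, -0.1405, 0.0219]
tcp_rot: [2.28, 2.157, 0.003]
ft_force: [-0.6, 0.3, -0.1]
finger_gap: 0.452
t 9.6 dock [   2.8 -269.7] z 21.9 yaw rel -0.17 F [-0.6  0.3 -0.1] gap 39.8
turn (tool,deg): [ 0.21  0.05 -0.17]
shift in present axes: [31.7 -1.9  1.9]  in target axes: [31.7 -1.8  1.9]
```

```bash
python3 -m pendant '[[[12,0,2,0,0,-0.15],[10,0,0,0,0,0],[5,0,0,0,0,0],[5,0,0,0,0,0],[5,0,0,0,0,0],[5,0,0,0,0,0],[5,0,0,0,0,0],[5,0,0,0,0,0],[5,0,0,0,0,0],[0,0,0,0,0,0]]]'
python3 - <<'E'
from h import *
to(1,-238,20,0)
f=grab('side','side5.png'); c=f['img'][130:240,280:420]; cv2.imwrite('pics/s5z.png',cv2.resize(c,None,fx=5.7,fy=5.7,interpolation=cv2.INTER_NEAREST))
f=grab('top','top5.png')
E
```

```text
time_s: 10.85
tool_pos: [0.518, -0.0823, 0.0183]
tcp_rot: [2.28, 2.161, 0.002]
ft_force: [0.8, 0.0, 0.4]
finger_gap: 0.456
t 10.85 dock [   1.5 -211.5] z 18.3 yaw rel -0.06 F [0.8 0.  0.4] gap 40.2
turn (tool,deg): [ 0.07 -0.05 -0.06]
shift in present axes: [-26.5  -0.4  -1.7]  in target axes: [-26.5  -0.5  -1.7]
```

View pics/s5z.png

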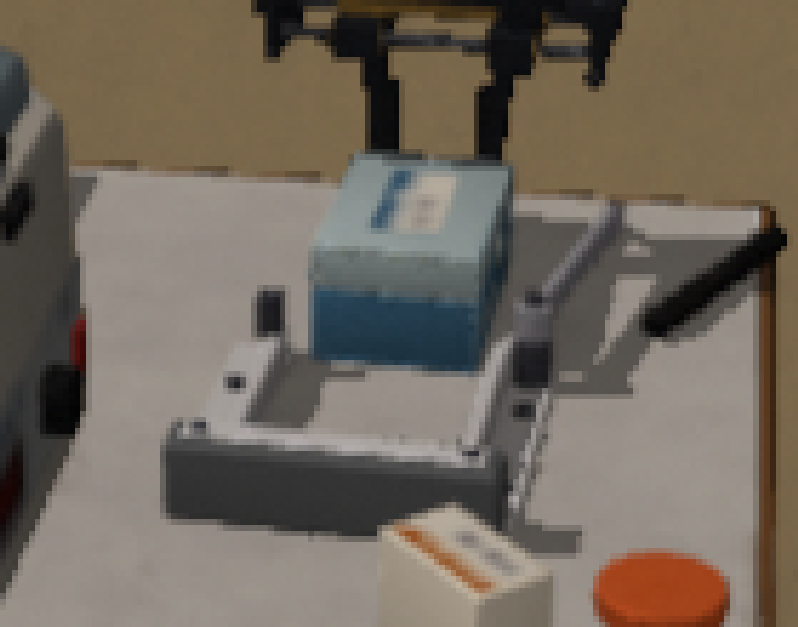

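View pics/top5.png

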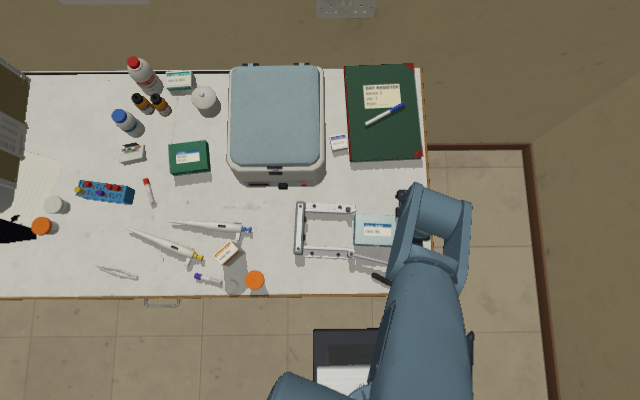

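```bash
cat >> h.py <<'E'
def sides(f,c0,c1,zt=.062):
    """box lid long edges in top view, cols c0..c1: returns dock x of far/near edge fits"""
    im=f['img'].astype(int); out={}
    D=(im[...,0]-im[...,2])+0.0
    G=im[...,1].astype(float)
    far=[];near=[]
    for u in range(c0,c1):
        col=D[195:275,u]; k=np.where((col>0)&(G[195:275,u]>140))[0]
        if len(k)<15: continue
        far.append((u,195+k[0]-.5)); near.append((u,195+k[-1]+.5))
    for n,P in (('far',far),('near',near)):
        W=np.array([w2d(p) for p in onplane(f,P,zt)[:,:2]*1000]); a=np.polyfit(W[:,1],W[:,0],1)
        out[n]=(np.degrees(np.arctan(a[0])).round(2),W[:,0].mean().round(1),W[:,1].mean().round(1),len(W))
    return out
E
python3 - <<'E'
from h import *
f=grab('top'); c=f['img'][190:275,285:425]; cv2.imwrite('pics/t5z.png',cv2.resize(c,None,fx=5.7,fy=5.7,interpolation=cv2.INTER_NEAREST))
o=sides(f,360,388); print(o)
g=grab('side')
q=lambda u,v:[(u+.5)/5.7+280-.5,(v+.5)/5.7+130-.5]
for n,p,z in (('far bot',(315,360),0),('near bot',(473,372),0),('far top',(312,252),.062),('near top',(483,268),.062)):
    print(n,w2d(onplane(g,[q(*p)],z)[0,:2]*1000).round(1))
E
```

```text
{'far': (np.float64(-1.48), np.float64(41.1), np.float64(-128.3), 28), 'near': (np.float64(15.31), np.float64(-82.6), np.float64(-130.5), 28)}
far bot [ 38.2 -77.3]
near bot [-39.2 -80.6]
far top [ 38.5 -68.4]
near top [-43.7 -67.5]
```

View pics/t5z.png

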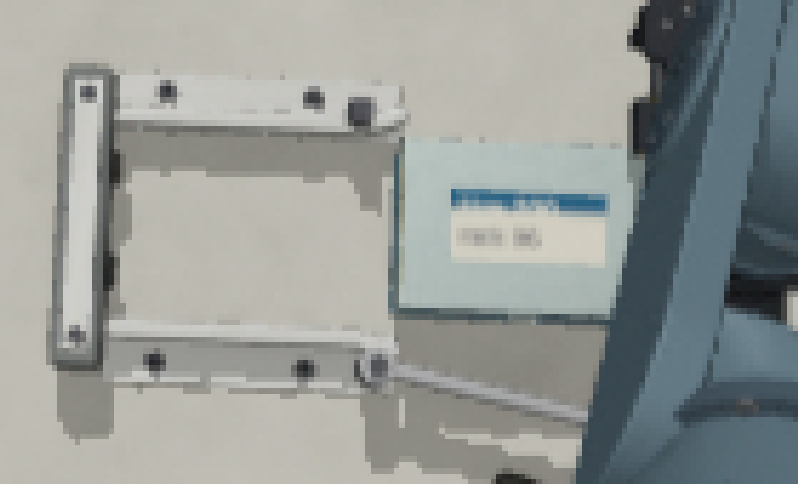

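```bash
sed -i 's/195:275,u\]/195:250,u]/g' h.py
python3 - <<'E'
from h import *
f=grab('top'); o=sides(f,357,390); print(o)
im=f['img']; G=cv2.cvtColor(im,cv2.COLOR_BGR2GRAY).astype(int)
print(G[210:220,358:390:4].T); print(G[240:250,358:390:4].T)
E
```

```text
{'far': (np.float64(-0.98), np.float64(41.1), np.float64(-126.9), 33), 'near': (np.float64(0.25), np.float64(-41.1), np.float64(-128.4), 33)}
[[186 186 186 185 185 190 191 192 190 189]
 [187 187 187 184 176 191 190 189 189 189]
 [186 186 185 186 190 191 190 190 188 189]
 [185 185 185 185 186 188 187 187 189 188]
 [184 184 185 185 187 191 186 186 186 188]
 [185 186 186 186 186 187 186 184 186 187]
 [185 186 186 187 186 185 185 184 184 184]
 [186 186 186 186 182 168 181 183 182 182]]
[[181 181 182 173  80  93 138 137 137 136]
 [183 182 182 176 106  88 123 137 137 137]
 [183 182 181 172 106  84 129 138 138 138]
 [181 181 181 176 138  77 120 138 139 137]
 [180 179 180 178 157 114 115 137 136 138]
 [179 177 177 177 160 114 146 136 136 135]
 [177 177 177 178 168  68  87 138 137 137]
 [177 176 178 177 169 104  81 126 138 139]]
```

Box centre is at x ≈ 0.0 in the lane with yaw about -0.4° ± 0.5°, and its front is at the mouth. I'll push on and check halfway.

```bash
python3 -m pendant '[[[6,0,0,0,0,0],[6,0,0,0,0,0],[6,0,0,0,0,0],[6,0,0,0,0,0],[6,0,0,0,0,0],[6,0,0,0,0,0],[6,0,0,0,0,0],[6,0,0,0,0,0],[6,0,0,0,0,0],[0,0,0,0,0,0]]]'
python3 - <<'E'
from h import *
to(1,-70,20,0)
f=grab('top'); c=f['img'][190:275,285:425]; cv2.imwrite('pics/t6z.png',cv2.resize(c,None,fx=5.7,fy=5.7,interpolation=cv2.INTER_NEAREST))
print(sides(f,340,366))
f=grab('side','side6.png'); c=f['img'][130:240,280:420]; cv2.imwrite('pics/s6z.png',cv2.resize(c,None,fx=5.7,fy=5.7,interpolation=cv2.INTER_NEAREST))
E
```

```text
time_s: 12.35
tool_pos: [0.5212, -0.0286, 0.0186]
tcp_rot: [2.279, 2.161, 0.002]
ft_force: [0.6, -0.5, 0.4]
finger_gap: 0.456
t 12.35 dock [   1.8 -157.8] z 18.6 yaw rel -0.05 F [ 0.6 -0.5  0.4] gap 40.2
turn (tool,deg): [ 0.1  -0.01 -0.05]
shift in present axes: [87.8 -0.9 -1.4]  in target axes: [87.8 -0.8 -1.4]
{'far': (np.float64(-0.89), np.float64(42.2), np.float64(-70.2), 26), 'near': (np.float64(0.8), np.float64(-41.1), np.float64(-72.5), 26)}
```

View pics/t6z.png

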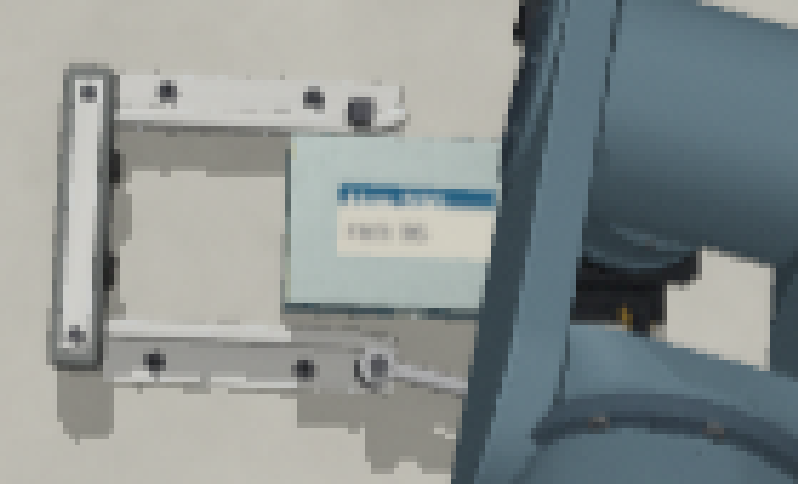

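View pics/s6z.png

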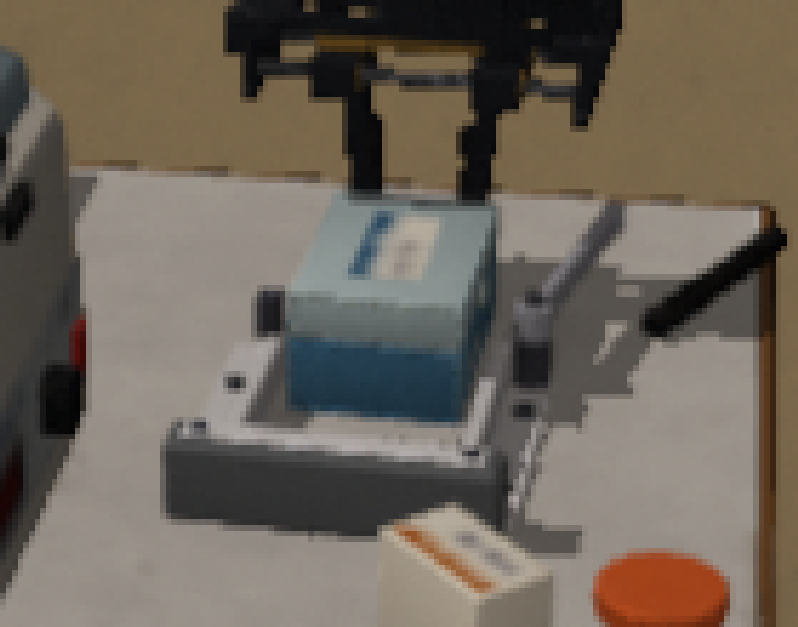

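```bash
python3 - <<'E'
from h import *
g=grab('side')
q=lambda u,v:[(u+.5)/5.7+280-.5,(v+.5)/5.7+130-.5]
for n,p,z in (('far bot',(290,407),0),('near bot',(462,421),0)):
    print(n,w2d(onplane(g,[q(*p)],z)[0,:2]*1000).round(1))
E
python3 -m pendant '[[[6,0,0,0,0,0],[6,0,0,0,0,0],[6,0,0,0,0,0],[6,0,0,0,0,0],[6,0,0,0,0,0],[6,0,0,0,0,0],[6,0,0,0,0,0],[6,0,0,0,0,0],[0,0,0,0,0,0]]]'
python3 - <<'E'
from h import *
to(1,-70,20,0)
f=grab('top'); c=f['img'][190:275,285:425]; cv2.imwrite('pics/t7z.png',cv2.resize(c,None,fx=5.7,fy=5.7,interpolation=cv2.INTER_NEAREST))
print(sides(f,322,345))
f=grab('side','side7.png'); c=f['img'][130:240,280:420]; cv2.imwrite('pics/s7z.png',cv2.resize(c,None,fx=5.7,fy=5.7,interpolation=cv2.INTER_NEAREST))
E
```

```text
far bot [ 40.4 -26.4]
near bot [-41.3 -29.4]
time_s: 13.62
tool_pos: [0.5236, 0.0194, 0.0185]
tcp_rot: [2.279, 2.161, 0.002]
ft_force: [0.0, -0.2, -0.5]
finger_gap: 0.453
t 13.62 dock [   1.8 -109.7] z 18.5 yaw rel -0.05 F [ 0.  -0.2 -0.5] gap 39.9
turn (tool,deg): [ 0.08 -0.02 -0.05]
shift in present axes: [39.7 -0.8 -1.5]  in target axes: [39.7 -0.8 -1.5]
{'far': (np.float64(-1.5), np.float64(41.7), np.float64(-16.2), 23), 'near': (np.float64(-0.89), np.float64(-41.0), np.float64(-19.2), 23)}
```

View pics/t7z.png

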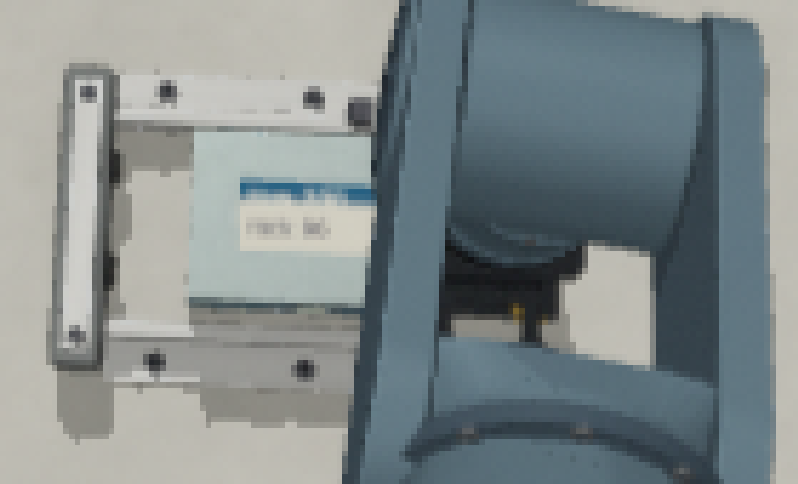

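View pics/s7z.png

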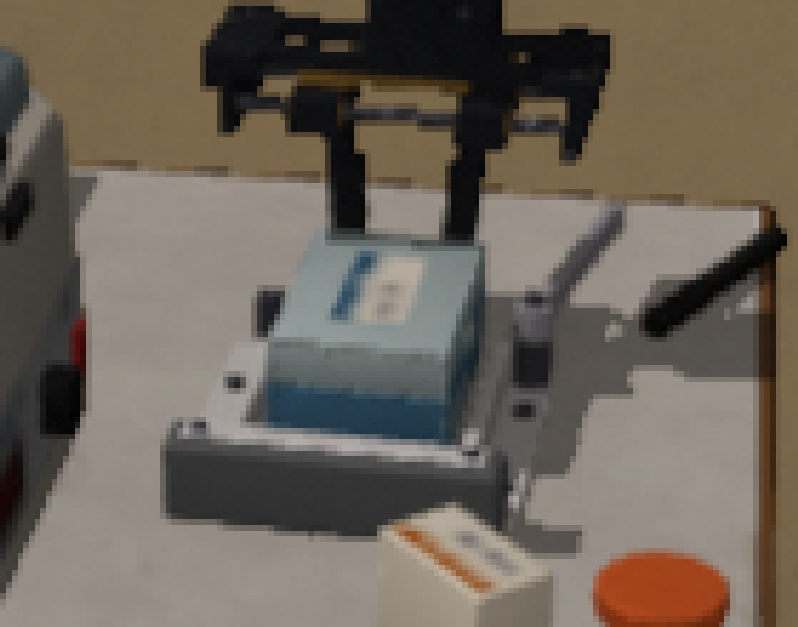

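```bash
python3 -m pendant '[[[6,0,0,0,0,0],[6,0,0,0,0,0],[6,0,0,0,0,0],[6,0,0,0,0,0],[4,0,0,0,0,0],[4,0,0,0,0,0],[0,0,0,0,0,0]]]'
python3 -m pendant '[[[2,0,0,0,0,0],[1,0,0,0,0,0],[0,0,0,0,0,0]]]'
python3 -m pendant '[[[1,0,0,0,0,0],[1,0,0,0,0,0],[0,0,0,0,0,0]]]'
python3 - <<'E'
from h import *
to(1,-70,20,0)
E
```

```text
time_s: 14.6
tool_pos: [0.5255, 0.0511, 0.0186]
tcp_rot: [2.279, 2.161, 0.002]
ft_force: [0.3, 0.2, -0.4]
finger_gap: 0.455
time_s: 14.98
tool_pos: [0.5257, 0.0537, 0.0186]
tcp_rot: [2.279, 2.16, 0.002]
ft_force: [0.0, -0.7, 0.5]
finger_gap: 0.454
time_s: 15.35
tool_pos: [0.5258, 0.0554, 0.0186]
tcp_rot: [2.279, 2.16, 0.001]
ft_force: [0.1, -3.7, 0.6]
finger_gap: 0.454
t 15.35 dock [  2.  -73.5] z 18.6 yaw rel -0.08 F [ 0.1 -3.7  0.6] gap 40.0
turn (tool,deg): [ 0.1   0.02 -0.08]
shift in present axes: [ 3.5 -1.  -1.4]  in target axes: [ 3.5 -1.  -1.4]
```

```bash
python3 -m pendant '[[[1,0,0,0,0,0],[0,0,0,0,0,0]]]'
python3 -m pendant '[[[1,0,0,0,0,0],[0,0,0,0,0,0]]]'
python3 - <<'E'
from h import *
to(1,-70,20,0)
f=grab('top'); c=f['img'][190:275,285:425]; cv2.imwrite('pics/t8z.png',cv2.resize(c,None,fx=5.7,fy=5.7,interpolation=cv2.INTER_NEAREST))
print(sides(f,310,330))
f=grab('side','side8.png'); c=f['img'][130:240,280:420]; cv2.imwrite('pics/s8z.png',cv2.resize(c,None,fx=5.7,fy=5.7,interpolation=cv2.INTER_NEAREST))
E
```

```text
time_s: 15.6
tool_pos: [0.5257, 0.0555, 0.0186]
tcp_rot: [2.278, 2.16, -0.001]
ft_force: [-1.7, -6.6, 1.5]
finger_gap: 0.451
time_s: 15.85
tool_pos: [0.5258, 0.0555, 0.0188]
tcp_rot: [2.278, 2.159, -0.002]
ft_force: [-2.2, -11.6, 2.1]
finger_gap: 0.452
t 15.85 dock [  2.  -73.4] z 18.8 yaw rel -0.06 F [ -2.2 -11.6   2.1] gap 39.8
turn (tool,deg): [ 0.08  0.19 -0.06]
shift in present axes: [ 3.4 -1.  -1.2]  in target axes: [ 3.4 -1.  -1.2]
{'far': (np.float64(0.15), np.float64(41.9), np.float64(21.2), 20), 'near': (np.float64(0.76), np.float64(-40.9), np.float64(17.6), 20)}
```

View pics/t8z.png

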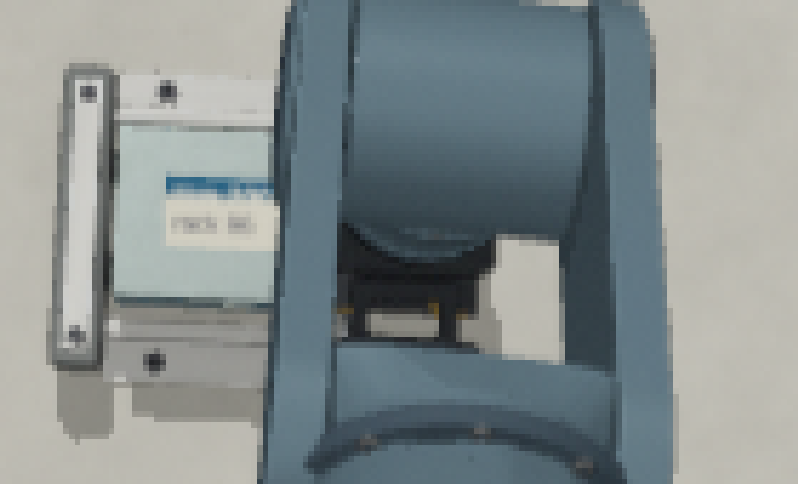

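View pics/s8z.png

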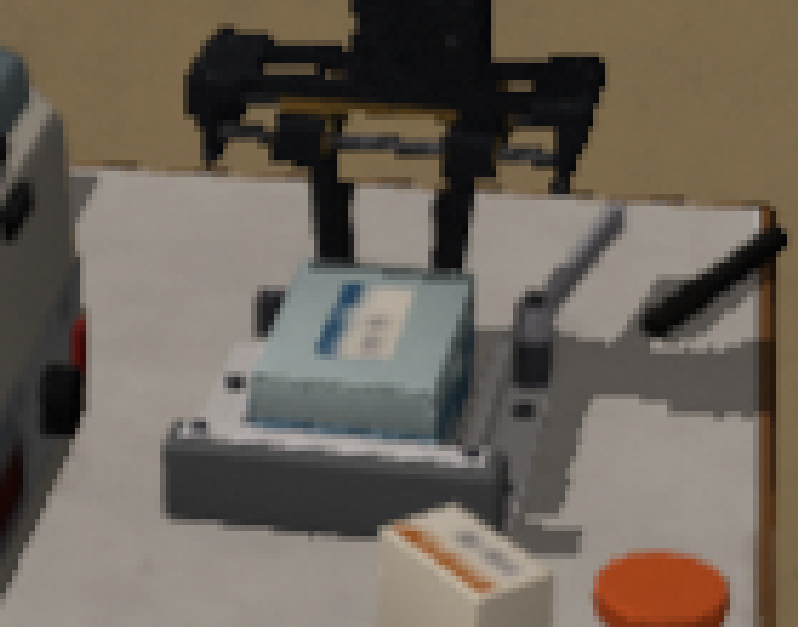

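The force climbed to 11.6 N with the TCP stalled at dock y = -73.4, so the box is home, and it is centred to within about 1 mm. Next I'll back off and look.

```bash
python3 -m pendant '[[[-3,0,0,0,-0.2,0],[-12,0,0,0,0,0],[-40,0,0,0,0,0],[-40,0,-20,0,0,0],[-20,0,-50,0,0,0],[-20,0,-40,0,0,0],[-40,0,0,0,0,0],[0,0,0,0,0,0]]]'
sed -i 's/^O=.*; A/O=np.array([528.9,125.6]); A/' h.py
python3 - <<'E'
from h import *
to(-104.4,-127.6,24,-102.4)
f=grab('top','top9.png'); c=f['img'][190:275,285:425]; cv2.imwrite('pics/t9z.png',cv2.resize(c,None,fx=5.7,fy=5.7,interpolation=cv2.INTER_NEAREST))
r,_=boxtop(f); print(r,w2d(r[0]))
E
```

```text
time_s: 16.95
tool_pos: [0.5166, -0.1191, 0.1299]
tcp_rot: [2.28, 2.154, -0.001]
ft_force: [-0.4, 0.6, -0.7]
finger_gap: 0.454
t 16.95 dock [   0.5 -245. ] z 129.9 yaw rel -0.25 F [-0.4  0.6 -0.7] gap 40.0
turn (tool,deg): [ 3.6000e-01 -1.0000e-02  1.0215e+02]
shift in present axes: [ 117.4 -105.8  105.1]  in target axes: [-127.6  -92.2  105.9]
((527.6292724609375, 127.88420104980469), (121.77177429199219, 82.09512329101562), 86.71916198730469) [-1.3885319   2.21456589]
```

View pics/t9z.png

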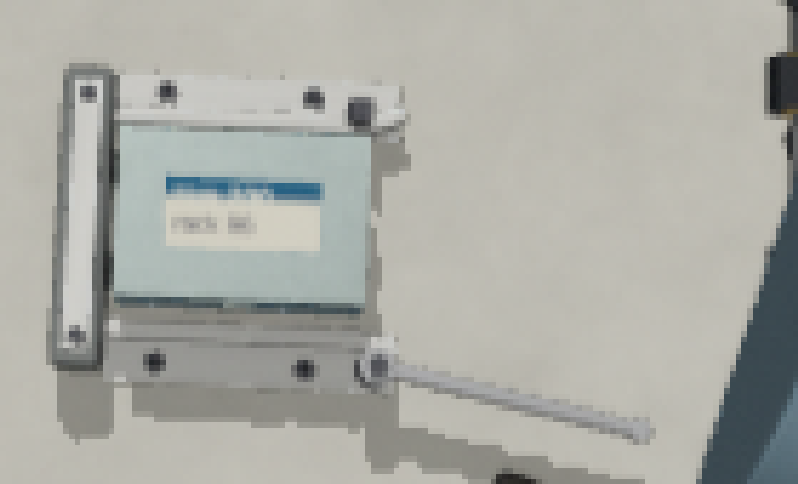

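```bash
python3 -m pendant '[[[0,0,0,0.3,0,10.2],[0,0,0,0,0,10.2],[0,0,0,0,0,10.2],[0,0,0,0,0,10.2],[0,0,0,0,0,10.2],[0,0,0,0,0,10.2],[0,0,0,0,0,10.2],[0,0,0,0,0,10.2],[0,0,0,0,0,10.2],[0,0,0,0,0,10.2]]]' 0
python3 -m pendant '[[[-32,-22,0,0,0,0],[-32,-24,0,0,0,0],[-32,-24,0,0,0,0],[-32,-22,0,0,0,0],[0,0,20,0,0,0],[0,0,0,0,0,0]]]'
python3 - <<'E'
from h import *
to(-104.4,-127.6,24,-102.4); print(monitor.sense()['joint_positions'].round(2))
f=grab('side','side10.png'); c=f['img'][100:220,290:450]; cv2.imwrite('pics/s10z.png',cv2.resize(c,None,fx=5,fy=5,interpolation=cv2.INTER_NEAREST))
E
```

```text
time_s: 18.25
tool_pos: [0.5157, -0.1152, 0.1283]
tcp_rot: [3.111, -0.419, -0.008]
ft_force: [0.2, 0.1, -0.0]
finger_gap: 0.004
time_s: 19.0
tool_pos: [0.4147, 0.0069, 0.1077]
tcp_rot: [3.112, -0.409, -0.011]
ft_force: [0.2, -0.6, 0.3]
finger_gap: 0.006
t 19.0 dock [-107.9 -124.5] z 107.7 yaw rel -101.98 F [ 0.2 -0.6  0.3] gap 0.6
turn (tool,deg): [0.19 0.37 0.42]
shift in present axes: [ 4.6  2.  83.7]  in target axes: [ 4.   2.3 83.7]
[-0.27 -0.06  2.08 -0.    1.13  1.57]
```

View pics/s10z.png

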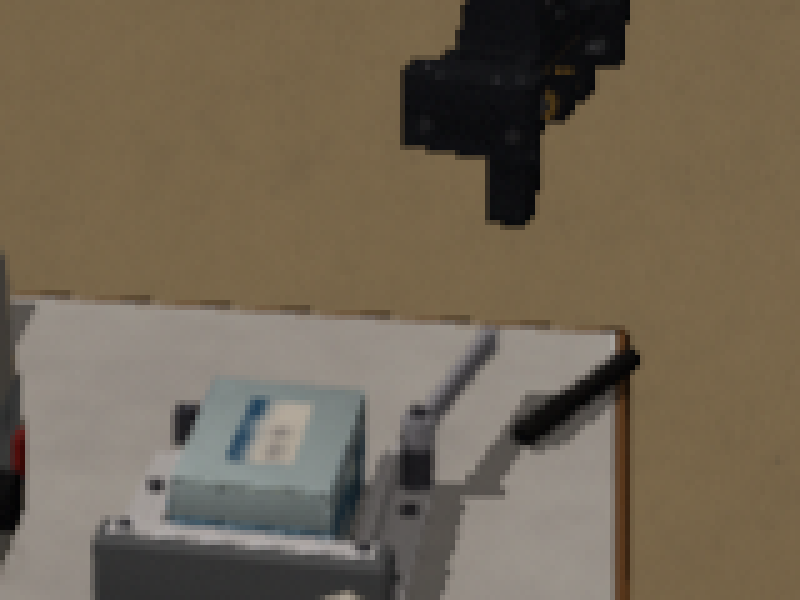

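```bash
python3 -m pendant '[[[3,2,20,0.2,0.3,0.4],[0,0,25,0,0,0],[0,0,0,0,0,0]]]'
python3 - <<'E'
from h import *
to(-104.4,-127.6,25,-102.4)
f=grab('side','side11.png'); c=f['img'][100:220,290:450]; cv2.imwrite('pics/s11z.png',cv2.resize(c,None,fx=5,fy=5,interpolation=cv2.INTER_NEAREST))
E
```

```text
time_s: 19.42
tool_pos: [0.4177, 0.0029, 0.0632]
tcp_rot: [-3.113, 0.424, 0.002]
ft_force: [1.0, 0.3, 0.7]
finger_gap: 0.005
t 19.43 dock [-104.6 -128.4] z 63.2 yaw rel -102.51 F [1.  0.3 0.7] gap 0.5
turn (tool,deg): [-0.    0.07 -0.11]
shift in present axes: [ 0.1 -0.8 38.2]  in target axes: [ 0.  -0.8 38.2]
```

View pics/s11z.png

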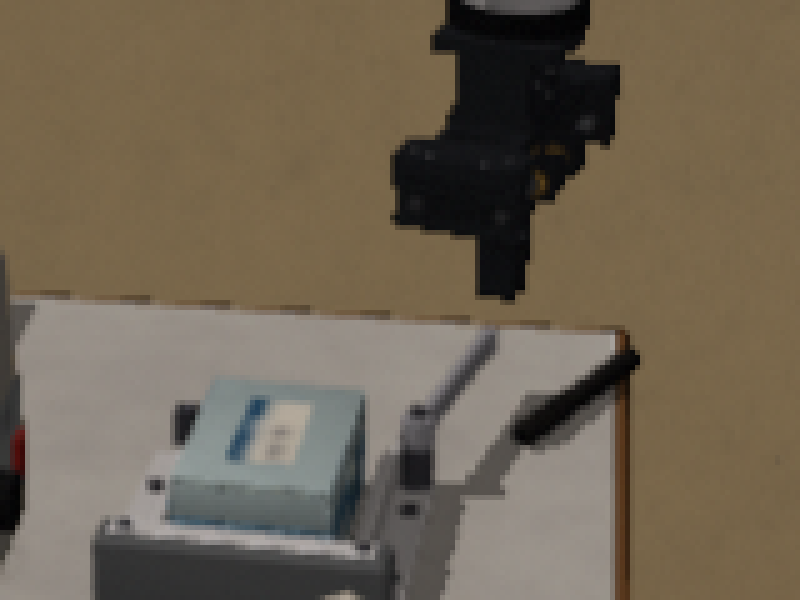

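Run:
```python
from h import *
g=grab('side'); s,R,p,yaw=st()
L=lambda X:((proj(g,np.array(X)/1000)-[290,100])*5).round(0).tolist()
for z in (63,25):
    print(z,L([np.r_[(p+R@np.array([a,b,0]))[:2],z] for a in(-9,9) for b in (-17.5,17.5)]))
q=np.array([[x/5+290,y/5+100] for x,y in [(413,410),(430,408),(474,330),(494,330)]])
print([w2d(v[:2]*1000).round(1).tolist() for v in onplane(g,q,.045)])
f=grab('top');
```

```text
63 [[497.0, 357.0], [516.0, 334.0], [466.0, 352.0], [485.0, 328.0]]
25 [[493.0, 420.0], [512.0, 395.0], [462.0, 414.0], [482.0, 389.0]]
[[-67.4, -70.9], [-76.1, -75.4], [-88.7, -185.1], [-100.0, -187.5]]
```

Run:
```python
from h import *
g=grab('side')
uy_=np.array([.0523,.9986,0])
for n,c in (('s2 TCP+-y',[634.8,-43.1,58.9]),('s3',[600.4,-41.1,19.6])):
    c=np.array(c); print(n,proj(g,np.array([c-44*uy_,c+44*uy_,c])/1000).round(1).tolist())
# now
im=g['img']; m=(im.max(2)<45).astype(np.uint8); print([ (r,np.where(m[r,360:420])[0].min()+360,np.where(m[r,360:420])[0].max()+360) for r in range(140,168,2) if m[r,360:420].any()])
s,R,p,y=st(); print(p.round(1), proj(g,[p/1000]))
```

```text
s2 TCP+-y [[317.9, 153.1], [311.1, 164.7], [314.6, 158.8]]
s3 [[329.2, 166.2], [323.0, 178.3], [326.2, 172.1]]
[(140, np.int64(369), np.int64(395)), (142, np.int64(369), np.int64(395)), (144, np.int64(373), np.int64(395)), (146, np.int64(385), np.int64(394)), (148, np.int64(386), np.int64(394)), (150, np.int64(385), np.int64(394)), (152, np.int64(385), np.int64(394)), (154, np.int64(385), np.int64(394)), (156, np.int64(385), np.int64(393)), (158, np.int64(388), np.int64(391))]
[419.9   2.3  65.3] [[388.0655917  167.72225871]]
```

Run:
```python
from h import *
g=grab('side','side12.png')
p0=np.array([.15465,.55328,.20602]); R0=Ro.from_rotvec([-4.27107946e-01, -3.11191483e+00,  2.23916341e-03]).as_matrix()
print(proj(g,[p0+R0@np.array([a,b,c]) for c in (0,-.05) for b in (-.061,-.044,.044,.061) for a in (0,)]).round(1).tolist())
im=cv2.imread('pics/side0.png')[90:250,500:640]; cv2.imwrite('pics/s0g.png',cv2.resize(im,None,fx=5,fy=5,interpolation=cv2.INTER_NEAREST)+20)
c=g['img'][100:200,330:430]; c=cv2.convertScaleAbs(c,alpha=1.6,beta=20); cv2.imwrite('pics/s12z.png',cv2.resize(c,None,fx=6,fy=6,interpolation=cv2.INTER_NEAREST))
```

```text
[[544.9, 218.6], [544.3, 223.2], [540.9, 249.5], [540.2, 255.2], [550.9, 192.5], [550.4, 196.8], [547.6, 221.4], [547.0, 226.7]]
```

View pics/s0g.png

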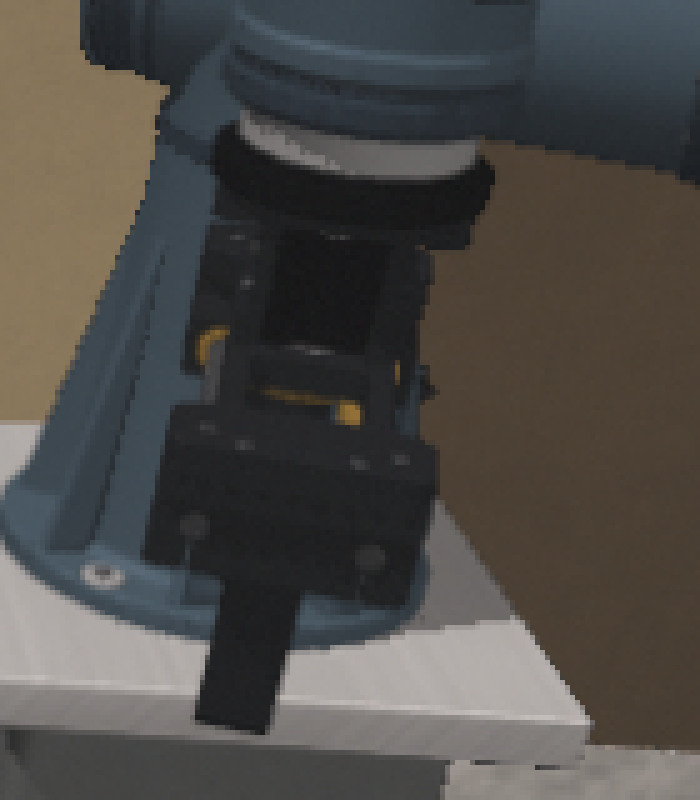

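View pics/s12z.png

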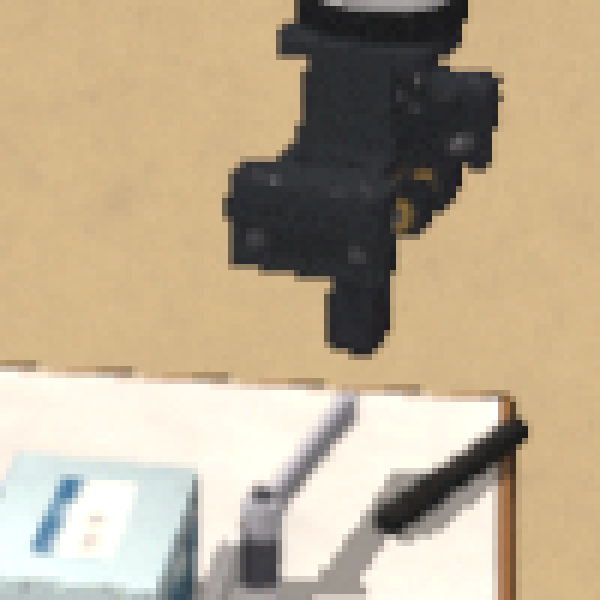

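The visible fingertip is about 26 mm higher than the reported TCP, consistently in earlier frames too. I'll trust neither yet. I'll move nearer the pivot to clear the marker, lower in stages, and compare the tip with the bar in the picture.

```bash
python3 -m pendant '[[[0,-15,0,0,0,0],[0,0,20,0,0,0],[0,0,18,0,0,0],[0,0,0,0,0,0],[0,0,0,0,0,0]]]'
python3 - <<'E'
from h import *
to(-104.4,-127.6,24,-102.4)
g=grab('side','side13.png'); c=g['img'][100:200,330:430]; c=cv2.convertScaleAbs(c,alpha=1.4,beta=15); cv2.imwrite('pics/s13z.png',cv2.resize(c,None,fx=6,fy=6,interpolation=cv2.INTER_NEAREST))
g=grab('top','top13.png')
E
```

```text
time_s: 20.3
tool_pos: [0.4236, 0.0173, 0.0268]
tcp_rot: [3.113, -0.422, 0.005]
ft_force: [0.8, 0.1, 0.5]
finger_gap: 0.006
t 20.3 dock [ -99.5 -113.6] z 26.8 yaw rel -102.46 F [0.8 0.1 0.5] gap 0.6
turn (tool,deg): [ 0.01 -0.19 -0.06]
shift in present axes: [-1.8 14.7  2.8]  in target axes: [-1.8 14.7  2.8]
```

View pics/s13z.png

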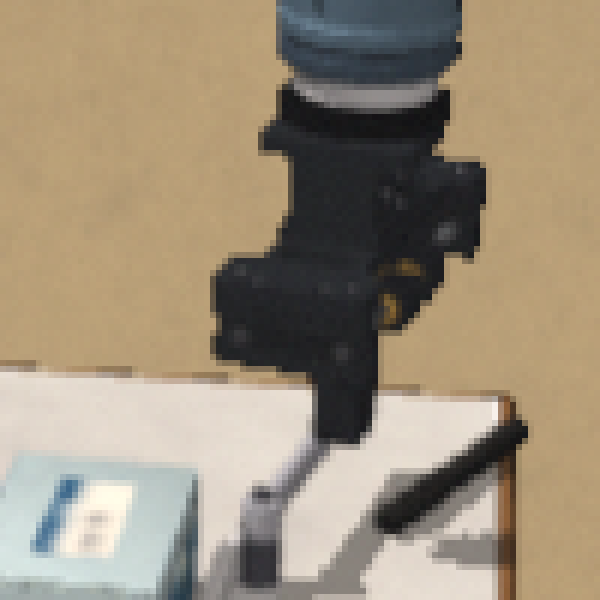

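View pics/top13.png

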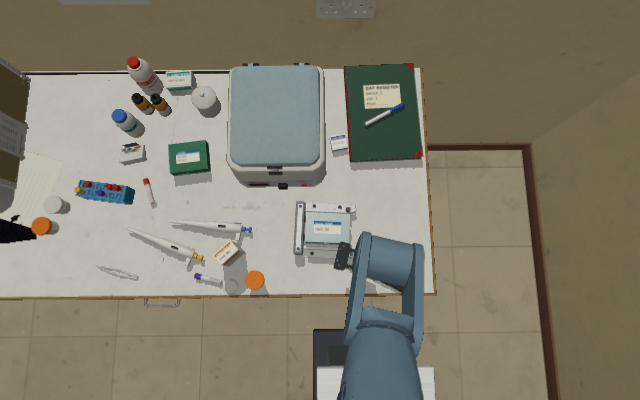

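```bash
python3 -m pendant '[[[0,0,10,0,0,0],[0,0,10,0,0,0],[0,0,0,0,0,0],[0,0,0,0,0,0]]]'
python3 - <<'E'
from h import *
to(-104.4,-127.6,24,-102.4)
g=grab('side','side14.png'); c=g['img'][100:200,330:430]; c=cv2.convertScaleAbs(c,alpha=1.4,beta=15); cv2.imwrite('pics/s14z.png',cv2.resize(c,None,fx=6,fy=6,interpolation=cv2.INTER_NEAREST))
E
```

```text
time_s: 20.9
tool_pos: [0.4229, 0.017, 0.006]
tcp_rot: [3.112, -0.423, 0.003]
ft_force: [1.3, 0.0, 0.4]
finger_gap: 0.008
t 20.9 dock [-100.2 -114. ] z 6.0 yaw rel -102.48 F [1.3 0.  0.4] gap 0.7
turn (tool,deg): [ 0.01 -0.11 -0.08]
shift in present axes: [ -1.1  14.2 -18. ]  in target axes: [ -1.2  14.2 -18. ]
```

View pics/s14z.png

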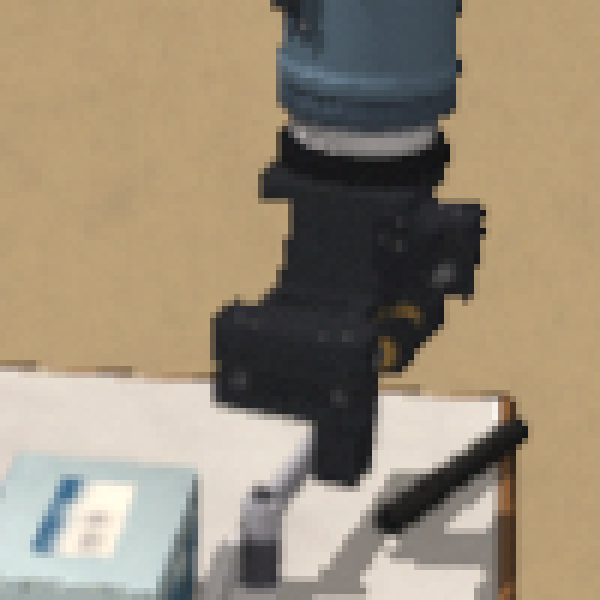

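```bash
python3 -m pendant '[[[4,0,0,0,0,0],[4,0,0,0,0,0],[4.5,0.9,0,0,0,-5],[4.5,0.9,0,0,0,-5],[4.5,0.9,0,0,0,-5],[4.5,0.9,0,0,0,-5],[4.5,0.9,0,0,0,-5],[4.5,0.9,0,0,0,-5],[0,0,0,0,0,0]]]'
python3 - <<'E'
from h import *
to(-104.4,-127.6,24,-72.4)
s,R,p,y=st(); d=w2d(p[:2])-[-68,-69]; print('rel pivot in tool axes', (R[:2,:2].T@(d[0]*ux+d[1]*uy)).round(1))
g=grab('side','side15.png'); c=g['img'][100:200,330:430]; c=cv2.convertScaleAbs(c,alpha=1.4,beta=15); cv2.imwrite('pics/s15z.png',cv2.resize(c,None,fx=6,fy=6,interpolation=cv2.INTER_NEAREST))
E
```

```text
time_s: 22.08
tool_pos: [0.4577, 0.008, 0.0064]
tcp_rot: [3.115, 0.396, 0.004]
ft_force: [-0.0, -0.4, 0.3]
finger_gap: 0.004
t 22.07 dock [ -65.  -121.1] z 6.4 yaw rel -72.53 F [-0.  -0.4  0.3] gap 0.3
turn (tool,deg): [ 0.09 -0.14 -0.13]
shift in present axes: [-39.5  -5.6 -17.7]  in target axes: [-39.5  -5.8 -17.6]
rel pivot in tool axes [-12.8  50.6]
```

View pics/s15z.png

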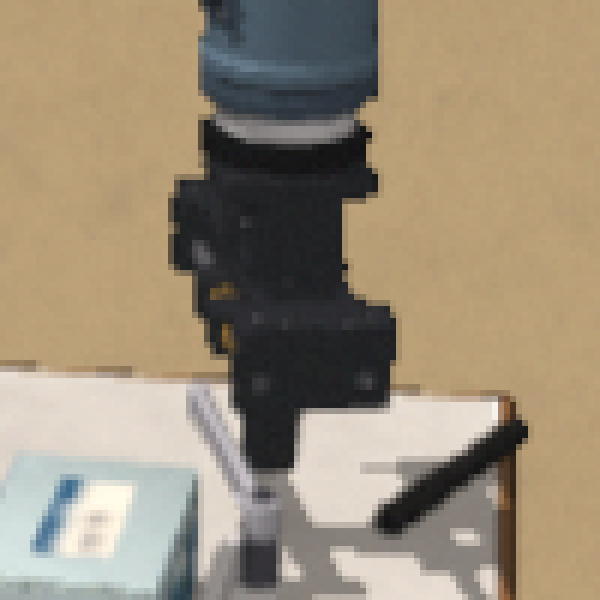

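Run:
```python
from h import *
g=grab('side'); s,R,p,y=st()
im=g['img']; 
m=(im.max(2)<48)
print([(r,np.where(m[r,360:400])[0].min()+360,np.where(m[r,360:400])[0].max()+360) for r in range(160,182) if m[r,360:400].any()])
for z in (20,25,30,35,40,66,70,75):
    P=[np.r_[(p+R@np.array([a,b,0]))[:2],z]/1000 for a in(-9,9) for b in (-17.5,17.5)]
    print(z,proj(g,P).round(1).tolist())
print('body')
for z in (65,70,75,80):
    P=[np.r_[(p+R@np.array([a,b,0]))[:2],z]/1000 for a in(-37.5,37.5) for b in (-93,93)]
    print(z,proj(g,P).round(1).tolist())
```

```text
[(160, np.int64(369), np.int64(394)), (161, np.int64(369), np.int64(394)), (162, np.int64(368), np.int64(394)), (163, np.int64(369), np.int64(394)), (164, np.int64(369), np.int64(394)), (165, np.int64(369), np.int64(394)), (166, np.int64(369), np.int64(394)), (167, np.int64(369), np.int64(393)), (168, np.int64(370), np.int64(379)), (169, np.int64(371), np.int64(379)), (170, np.int64(371), np.int64(379)), (171, np.int64(371), np.int64(378)), (172, np.int64(371), np.int64(378)), (173, np.int64(371), np.int64(378)), (174, np.int64(371), np.int64(378)), (175, np.int64(371), np.int64(378)), (176, np.int64(371), np.int64(378)), (177, np.int64(372), np.int64(378)), (178, np.int64(373), np.int64(376)), (180, np.int64(399), np.int64(399)), (181, np.int64(398), np.int64(399))]
20 [[378.0, 185.0], [375.7, 179.6], [371.7, 185.3], [369.5, 179.9]]
25 [[378.1, 183.4], [375.8, 178.1], [371.7, 183.6], [369.6, 178.3]]
30 [[378.2, 181.8], [375.9, 176.5], [371.8, 182.0], [369.6, 176.7]]
35 [[378.3, 180.1], [376.0, 174.9], [371.9, 180.4], [369.7, 175.1]]
40 [[378.4, 178.5], [376.1, 173.3], [372.0, 178.8], [369.8, 173.5]]
66 [[378.9, 169.9], [376.5, 164.8], [372.4, 170.2], [370.2, 165.1]]
70 [[378.9, 168.6], [376.5, 163.5], [372.4, 168.8], [370.2, 163.7]]
75 [[379.0, 166.9], [376.6, 161.9], [372.5, 167.2], [370.3, 162.1]]
body
65 [[395.1, 181.7], [381.2, 154.5], [366.8, 182.8], [356.0, 155.4]]
70 [[395.2, 179.9], [381.3, 152.9], [366.8, 181.1], [356.1, 153.8]]
75 [[395.3, 178.2], [381.4, 151.4], [366.9, 179.3], [356.1, 152.3]]
80 [[395.4, 176.5], [381.5, 149.8], [367.0, 177.6], [356.2, 150.7]]
```

```bash
python3 -m pendant '[[[4.5,0.9,1,0,0,-5],[4.5,0.9,1,0,0,-5],[4.5,0.9,0,0,0,-5],[4.5,0.9,0,0,0,-5],[4.5,0.9,0,0,0,-5],[4.5,0.9,0,0,0,-5],[4.5,0.9,0,0,0,-5],[4.5,0.9,0,0,0,-5],[0,0,0,0,0,0]]]'
python3 - <<'E'
from h import *
to(-104.4,-127.6,24,-32.4)
s,R,p,y=st(); d=w2d(p[:2])-[-68,-69]; print('rel pivot in tool axes', (R[:2,:2].T@(d[0]*ux+d[1]*uy)).round(1))
g=grab('side','side16.png'); c=g['img'][100:200,300:430]; c=cv2.convertScaleAbs(c,alpha=1.4,beta=15); cv2.imwrite('pics/s16z.png',cv2.resize(c,None,fx=6,fy=6,interpolation=cv2.INTER_NEAREST))
E
```

```text
time_s: 23.3
tool_pos: [0.4909, 0.021, 0.0044]
tcp_rot: [2.792, 1.436, 0.003]
ft_force: [0.4, 0.5, 0.1]
finger_gap: 0.007
t 23.3 dock [ -32.5 -106.5] z 4.4 yaw rel -32.57 F [0.4 0.5 0.1] gap 0.6
turn (tool,deg): [ 0.15 -0.04 -0.17]
shift in present axes: [-56.5 -49.2 -19.8]  in target axes: [-56.4 -49.4 -19.6]
rel pivot in tool axes [-12.4  50.1]
```

View pics/s16z.png

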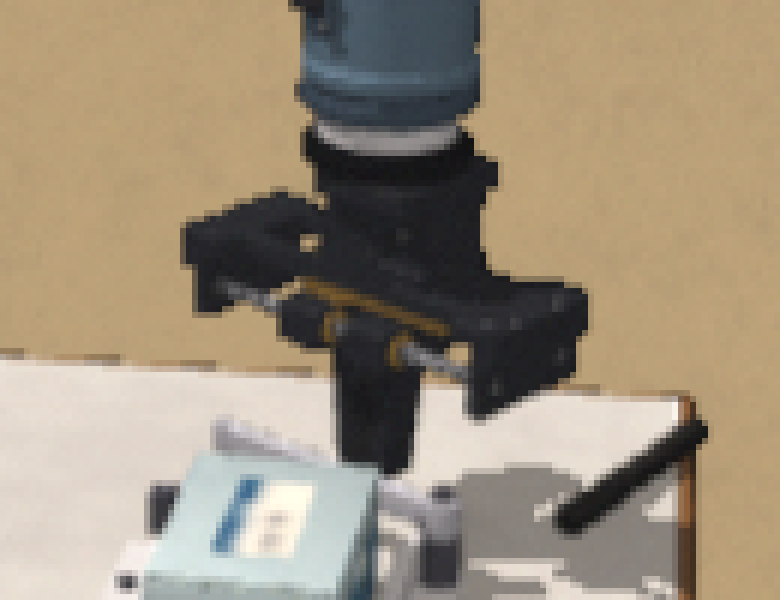

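```bash
python3 -m pendant '[[[4.5,0.9,0,0,0,-5],[4.5,0.9,0,0,0,-5],[4.5,0.9,0,0,0,-5],[4.5,0.9,0,0,0,-5],[4.5,0.9,0,0,0,-5],[2.2,0.5,0,0,0,-2.5],[0,0,0,0,0,0]]]' 
python3 -m pendant '[[[2.2,0.5,0,0,0,-2.5],[1.3,0.3,0,0,0,-1.5],[0,0,0,0,0,0]]]'
python3 - <<'E'
from h import *
to(-104.4,-127.6,24,0)
s,R,p,y=st(); d=w2d(p[:2])-[-68,-69]; print('rel pivot in tool axes', (R[:2,:2].T@(d[0]*ux+d[1]*uy)).round(1))
g=grab('side','side17.png'); c=g['img'][100:200,300:430]; c=cv2.convertScaleAbs(c,alpha=1.4,beta=15); cv2.imwrite('pics/s17z.png',cv2.resize(c,None,fx=6,fy=6,interpolation=cv2.INTER_NEAREST))
E
```

```text
time_s: 24.22
tool_pos: [0.5052, 0.0412, 0.0043]
tcp_rot: [2.371, 2.057, 0.002]
ft_force: [-0.6, -1.0, -0.1]
finger_gap: 0.002
time_s: 24.6
tool_pos: [0.5065, 0.0444, 0.0044]
tcp_rot: [2.297, 2.14, 0.001]
ft_force: [-0.6, -1.8, 0.8]
finger_gap: 0.004
t 24.6 dock [-18.1 -82.3] z 4.4 yaw rel -1.05 F [-0.6 -1.8  0.8] gap 0.4
turn (tool,deg): [ 0.14  0.05 -1.05]
shift in present axes: [-46.9 -85.4 -19.8]  in target axes: [-45.3 -86.3 -19.6]
rel pivot in tool axes [-12.4  50.1]
```

View pics/s17z.png

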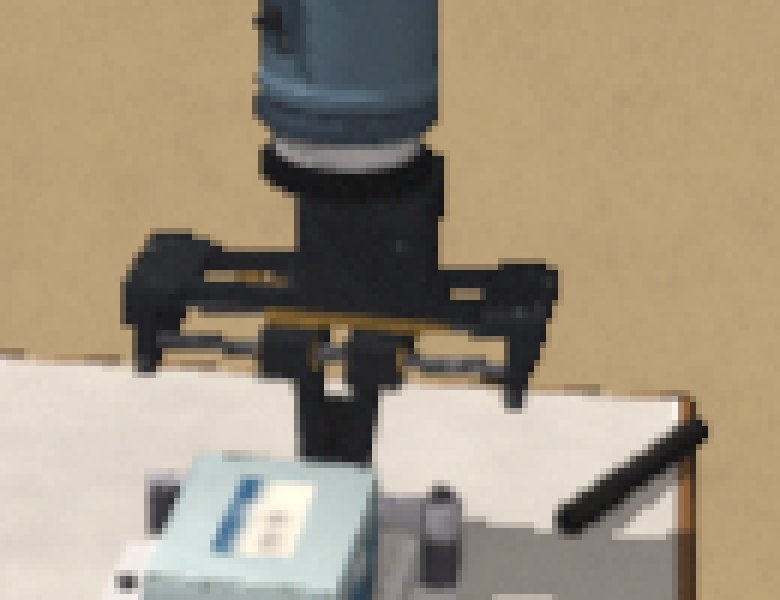

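Nearly shut. I'll finish in small steps and watch the force.

```bash
python3 -m pendant '[[[1,0,0,0,0,-1],[0,0,0,0,0,0]]]' 
python3 -m pendant '[[[1,0,0,0,0,0],[0,0,0,0,0,0]]]' 
python3 -m pendant '[[[1,0,0,0,0,0],[0,0,0,0,0,0]]]'
python3 - <<'E'
from h import *
to(-104.4,-127.6,24,0)
E
```

```text
time_s: 24.9
tool_pos: [0.5067, 0.0446, 0.0044]
tcp_rot: [2.276, 2.161, 0.0]
ft_force: [-0.9, -5.9, -0.1]
finger_gap: 0.005
time_s: 25.15
tool_pos: [0.5067, 0.0447, 0.0044]
tcp_rot: [2.275, 2.16, -0.002]
ft_force: [-1.3, -10.3, 0.3]
finger_gap: 0.005
time_s: 25.4
tool_pos: [0.5067, 0.0448, 0.0044]
tcp_rot: [2.274, 2.16, -0.003]
ft_force: [-2.3, -15.1, 0.5]
finger_gap: 0.006
t 25.4 dock [-17.9 -81.9] z 4.4 yaw rel 0.05 F [ -2.3 -15.1   0.5] gap 0.6
turn (tool,deg): [0.12 0.29 0.05]
shift in present axes: [-45.7 -86.5 -19.6]  in target axes: [-45.7 -86.5 -19.6]
```

The gate is hard on its stop: the force rises with no travel. Next I'll back straight off, lift and check.

```bash
python3 -m pendant '[[[-4,0,0,0,0,0],[-12,0,0,0,0,0],[-40,0,0,0,0,0],[-40,0,-20,0,0,0],[-40,0,-50,0,0,0],[-40,0,-50,0,0,0],[-40,0,0,0,0,0],[0,0,0,0,0,0]]]'
python3 - <<'E'
from h import *
f=grab('top','top18.png'); c=f['img'][190:305,285:425]; cv2.imwrite('pics/t18z.png',cv2.resize(c,None,fx=5,fy=5,interpolation=cv2.INTER_NEAREST))
r,_=boxtop(f); print(r)
g=grab('side','side18.png'); c=g['img'][130:240,280:420]; c=cv2.convertScaleAbs(c,alpha=1.3,beta=10); cv2.imwrite('pics/s18z.png',cv2.resize(c,None,fx=5.5,fy=5.5,interpolation=cv2.INTER_NEAREST))
E
```

```text
time_s: 26.4
tool_pos: [0.4955, -0.1689, 0.123]
tcp_rot: [2.279, 2.156, 0.003]
ft_force: [-0.0, -0.2, -0.5]
finger_gap: 0.007
((527.5955810546875, 127.88518524169922), (121.7358169555664, 82.01206970214844), 86.8446044921875)
```

View pics/t18z.png

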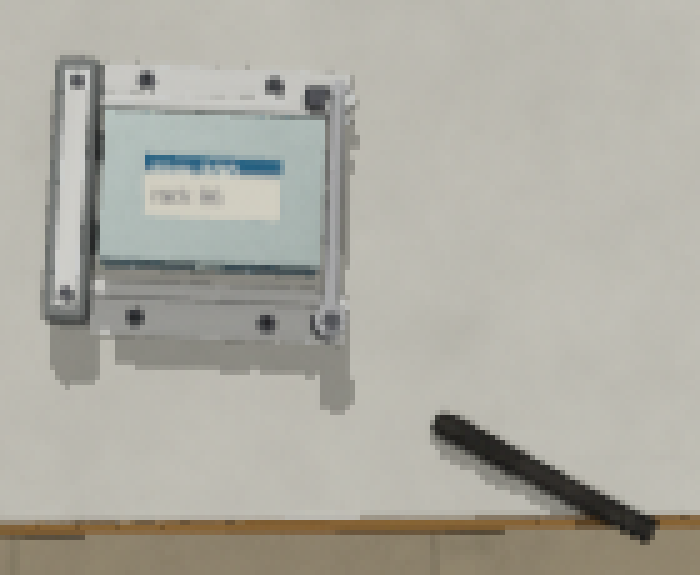

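View pics/s18z.png

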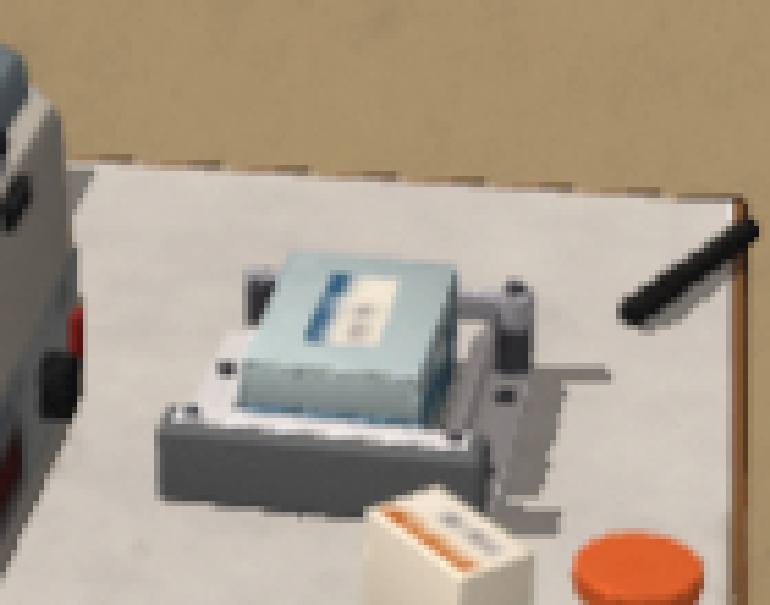

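Run:
```python
from h import *
a=cv2.imread('pics/top0.png');b=cv2.imread('pics/top18.png')
for n,(r0,r1,c0,c1) in dict(marker=(268,300,366,418),carton=(236,268,210,243),cup=(268,296,243,268),white=(130,156,328,350)).items():
    print(n,cv2.absdiff(a,b)[r0:r1,c0:c1].max(2).mean().round(1),(cv2.absdiff(a,b)[r0:r1,c0:c1].max(2)>40).sum())
print(order.close_job(), monitor.sense()['time_s'])
```

```text
marker 10.7 187
carton 5.2 0
cup 5.2 0
white 5.3 0
the job is handed in; nothing more can be done
the job is handed in; nothing more can be done
```

Run:
```python
import cv2,numpy as np
for n in ('top0','top18'):
    im=cv2.imread(f'pics/{n}.png'); m=(im.max(2)<75).astype(np.uint8)[268:300,366:420]
    ys,xs=np.where(m); print(n,len(xs),xs.mean()+366,ys.mean()+268,xs.min()+366,xs.max()+366)
```

```text
top0 238 393.0840336134454 284.97899159663865 372 416
top18 230 392.94347826086954 284.88695652173914 372 416
```

The tip box is fully home in the dock with the gate shut behind it. I handed the job in at about 26.5 s, with the arm lifted clear and touching nothing.

**What I did:** I pushed the far side of the box with two fingertips until it was square and centred on the lane. I then pushed the rear face straight down the lane, with picture checks on the way. Last, I swung the gate shut with the closed fingertips.

**Checks at the end:**
- **Box home:** the last push stalled with the force rising to about 12 N. The top view puts the box within about 1 mm of the dock's home position and about 0.3° off line, and it did not move while the gate closed.
- **Rails:** every check on the way in had the box centred within about 1 mm of the 8 mm clearance each side, and I felt no sideways knock.
- **Gate:** it stopped hard, about 15 N with no further travel. The top view shows the bar lying across the mouth at the keeper.
- **Bystanders:** both cartons and the cup look unchanged between the first and last top pictures. The marker area differed at first (187 pixels); the marker's centre and ends match to about 0.15 px, so I put that down to the gate and its shadow having moved.

**What disagreed:**
- **Fingertip height:** the side camera showed the fingertips about 26 mm higher than the reported tool position. I allowed for either being right when setting the height for the gate.
- **Robot versus cameras:** robot and camera positions in the bench plane differed by about 2–3 mm. I used the camera for position in the lane and the force readings to find the stops.

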